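# Fill the charging dock in order and lock it

### The job

Bay one of the charging dock is loaded; fill the other two in number order, brass strips first: the medium pack (the narrower of the two loose ones) into the bay with two studs on its roof, then the large pack into the bay with three. Press each one home until the catch hidden inside snaps and holds it when you let go, but gently: little more than 10 N, or you drive back the spring-mounted board behind it. Then turn the lock ring beside the bays until its lug stands over the locked mark, and leave the other desk things where they are.

Things in the scene. Friction and masses are not known exactly. Their poses are not given: they have to be found in the camera images.
- pack2: The medium battery pack, loose, black, 54 mm wide (y), 95 long (x), 38 high, 0.10 to 0.17 kg, lying flat; origin: centre of underside; x, roughly away from the robot at the start, points to the contact end (two brass strips). Both sides have a waist notch 6 mm deep from 2 mm behind to 18 mm ahead of centre; behind it is full width with ribs on top: grip there.
- pack3: The large battery pack, loose, black, 64 mm wide (y), 95 long (x), 38 high, 0.10 to 0.17 kg, lying flat; origin: centre of underside; x, roughly away from the robot at the start, points to the contact end (two brass strips). Both sides have a waist notch 6 mm deep from 2 mm behind to 18 mm ahead of centre; behind it is full width with ribs on top: grip there.
- bay1: Fixed bay with one stud on its roof; the small battery pack (44 mm wide) already sits in it, fixed, its rear end 20 mm outside the mouth. Axes and height as the other bays; 78 mm over the flares outside.
- bay2: Fixed bay, two studs on its roof, for the medium pack: a floorless slot on the worktop, open to the robot. Origin: middle of the mouth on the worktop; x inward, y left. Inner width 58 mm from 17 mm inside on, flared to 71 at the mouth (88 outside); walls 44 mm high, roof top 49 mm, from 27 mm inside on. The three bays stand 95 mm apart, in any order.
- bay3: Fixed bay, three studs on its roof, for the large pack: a floorless slot on the worktop, open to the robot. Origin: middle of the mouth on the worktop; x inward, y left. Inner width 68 mm from 17 mm inside on, flared to 81 at the mouth (98 outside); walls 44 mm high, roof top 49 mm, from 27 mm inside on. The three bays stand 95 mm apart, in any order.
- dock: Rear housing joining the bays, 56 mm high, 103 to 129 mm behind the mouths; origin: middle of the line of mouths, axes as the bays'. In each bay an insert, set anywhere over 24 mm of depth (setting not reported), holds two side catches and a sprung contact on a board. A pack's front meets the catch ramps 13 to 55 mm inside (a few N), and later the contact.
- contact2 (a joint): Travel (m) of the sprung contact in the bay with two studs: 0 free, about 0.009 with a pack caught, 0.013 stop; 350 N/m. The catches snap into the notches with the pack's front 64 to 88 mm inside (rear 31 to 7 mm outside). Until then some 4 to 7 N are needed at the pack; let go too soon, the spring pushes it back a few mm.
- contact3 (a joint): Travel (m) of the sprung contact in the bay with three studs: 0 free, about 0.009 with a pack caught, 0.013 stop; 350 N/m. The catches snap into the notches with the pack's front 64 to 88 mm inside (rear 31 to 7 mm outside). Until then some 4 to 7 N are needed at the pack; let go too soon, the spring pushes it back a few mm.
- board2 (a joint): Travel (m) of the spring-backed board in the bay with two studs, which carries its contact and catches: 0 at rest, gives way only when the pack, at the end of the contact's travel (4 mm past the snap), is pressed with over 10 N. It must not be driven back more than 0.005. Push at 15 to 20 mm/s, stop at 12 N or so, let go, check, and press 2 N harder if not caught.
- board3 (a joint): Travel (m) of the spring-backed board in the bay with three studs, which carries its contact and catches: 0 at rest, gives way only when the pack, at the end of the contact's travel (4 mm past the snap), is pressed with over 10 N. It must not be driven back more than 0.005. Push at 15 to 20 mm/s, stop at 12 N or so, let go, check, and press 2 N harder if not caught.
- lock_ring (a joint): Captive lock ring on its post to the right of the bays: angle in rad about the upright axis through lock_post, growing anticlockwise seen from above; starts between 0 and 0.3, is locked at 1.4 (lug over the mark), end stop at 1.8. It stays where it is left; about 2 to 3 N at the lug turns it.
- lock_post: Fixed post of the lock ring, 84 mm across at its foot, 62 mm high; origin on the worktop on its axis; axes as the bays' (x away from the mouths). At ring angle a the lug lies from the axis in the direction (-cos a, -sin a) of this frame.
- lug (a point): Top of the upright lug of the lock ring, 58 mm from the axis; the lug is 14 mm radially, 12 mm across, from 20 to 60 mm above the worktop. Push its flank with the closed fingers.
- locked_mark (a point): The locked mark: a raised aluminium bar at the post's foot, 58 mm from the axis, 4 mm high.
- tape_roll: Bystander: roll of tape lying flat, 92 mm across, 48 mm high; origin at the centre of its underside.
- calculator: Bystander: desk calculator 112x68x12 mm; origin at the centre of its underside.
- memo_block: Bystander: block of notes 70x70x11 mm; origin at the centre of its underside.
- highlighter: Bystander: highlighter 18x112x12 mm; origin at the centre of its underside.

How it is judged:
By the outcome, as a careful person would: the job done as asked, in the order asked, and still so for the second after the job is handed in, with the robot touching nothing.
It also fails if it takes over 69 s, if anything falls off the work surface, if the arm or the gripper's body presses on something with over 40 N, if the wrist force passes 120 N, or if a joint passes its speed limit or range.

### The arm

A 7-joint arm with a two-finger parallel gripper is mounted at the origin on a cart in front of the work surface, level with it; the furniture and walls round the work are solid. World frame = base frame: x ahead of the robot, y to its left, z up, the work surface at z = 0. Lengths are in m, angles in rad, forces in N, time in s.
With the tool pointing down it reaches from about 0.4 to 0.85 m from the base axis. Payload 10.4 kg.
Tool frame: the origin (TCP) lies at the very end of the fingers, on their centre line; the grasp point (between the pads) lies 19 mm behind it; z points along the fingers, y is the line along which they close (so a half turn about z gives the same grasp; the last joint's range is limited). The gripper opens to 85 mm and grips with 20 to 120 N. Pads are 22 mm wide; open, the fingers measure 114 mm over their backs; the gripper's body (76 mm by 85 mm) begins 54 mm behind the grasp point. The pads swing forward as they close: fully open they stand 13 mm farther back than shut.
Start: joints at [-1.143, 0.332, -0.065, 1.46, 0.022, 1.35, -0.088], TCP at [0.272, 0.563, 0.231] pointing down, gripper open.
Joint ranges: [-2.6, 2.6], [-0.5, 2.12], [-1.47, 1.34], [0.16, 2.42], [-1.27, 4.41], [0.06, 2.06], [-2.6, 2.6]. Speed limits (rad/s): [2.22, 2.22, 2.79, 2.79, 3.14, 3.14, 3.14].

### API

Orientations are given as a unit quaternion [x, y, z, w].
In Python, from workcell import manip, vision, order gives the robot as it stands. The module is installed in compiled form; this text tells all that it offers.
- The arm moves only by the tool move_arm, never from a script. Its argument "motion" is a list of rows, each a list of 3 entries, a list of its own where there are three numbers: the shift along the tool's x, y, z scaled (see below), then the turn, a rotation vector about the tool's x, y, z scaled (see below), then the opening, from -1 (shut) to 1 (fully open). In form: [[[dx, dy, dz], [wx, wy, wz], hand], ...]. A call has 1 to 12 rows; each row shifts and turns the commanded pose from where the row before left it, along the tool's axes as they then stand; what a row does not reach is not made up. The controller multiplies each number of a shift by 0.75 m and each number of a turn by pi/4 rad. A row lasts 1/10 s, in which the tool goes at most 50 mm and 8.59 degrees, less where a joint would pass 70% of its speed; a pose out of reach is approached as far as the arm can. A call with a number of a shift or a turn outside -1 to 1 is refused whole. A call with a gripper value outside its range is refused whole. The fingers move at their own pace and stop on an object; "newtons" is the grip in N (left out, the last holds). Time passes only in rows, so rows that do not move let the fingers close. It gives the time, the measured TCP pose, the force, the opening and the grip force at its end, in the units of the state.
- manip.get_obs(): the state, without advancing time (a new reading comes with each control period).
- vision.camera(name): name is "side" or "top"; returns a dict with "pixels" (480x640x3 uint8, red, green, blue), "fx", "fy", "cx", "cy" (pixels), "R" (3x3) and "t" (3): a world point X has camera coordinates R X + t. Camera axes: x right, y down, z forward; pixel columns grow to the right and rows downward; lengths in m; the calibration is good to about 2 mm. A picture is of the moment at which its call begins. There is no depth.
- order.hand_in(): hands the job in; it is judged then, once.
The state is a dict: "clock": time; "joint_pos": joint angles; "joint_velocities": joint speeds; "tau": joint torques, N m; "position": TCP position; "ee_rot": TCP orientation; "ft_force": force on the tool from outside, world axes, zero at the start; "torque": the same for the moment, N m; "grip_width": opening from 0.0 (shut) to 1.0 (fully open); "grasp_force": force on a finger pad.
Only numpy, scipy, OpenCV 4.12 (cv2) and the standard library are available. Lean on these libraries where they do the work, as an engineer would, in place of code of your own. Each camera call takes 0.05 s, during which the arm holds its last target. There are 200 camera calls.

## Working session

There is one attempt and no reset: what is moved stays moved. The work goes in short steps, Python scripts to look and compute and a tool call to move; the robot and the scene stay as the last step left them, time stands still between calls to the robot, and variables do not carry over. Pictures are saved under pics/ and viewed, at most 10 in all, crops included, and the job is handed in when it is done.

Besides the shell and the picture viewer there is one more tool, called after "Emit:" in YAML: its name, and indented under it one key for each argument. move_arm: Moves the arm, as the interface text tells. Its arguments: {"type":"object","properties":{"motion":{"type":"array"},"newtons":{"type":"number"}},"required":["motion"]}

```bash
mkdir -p pics
cat > h.py <<'E'
import numpy as np, cv2
from workcell import manip, vision, order
def snap(n,f):
    c=vision.camera(n); cv2.imwrite(f,c["pixels"][:,:,::-1]); np.savez(f[:-4]+'.npz',**{k:np.array(v) for k,v in c.items()}); return c
def ray(c,u,v):
    R=np.array(c["R"]);t=np.array(c["t"]);o=-R.T@t
    d=R.T@np.array([(u-c["cx"])/c["fx"],(v-c["cy"])/c["fy"],1.]);return o,d/np.linalg.norm(d)
def plane(c,u,v,z):
    o,d=ray(c,u,v);return o+d*(z-o[2])/d[2]
def proj(c,X):
    p=np.array(c["R"])@np.array(X)+np.array(c["t"]);return float(c["fx"]*p[0]/p[2]+c["cx"]),float(c["fy"]*p[1]/p[2]+c["cy"])
def tri(c1,p1,c2,p2):
    o1,d1=ray(c1,*p1);o2,d2=ray(c2,*p2)
    s=np.linalg.lstsq(np.c_[d1,-d2],o2-o1,rcond=None)[0];a=o1+s[0]*d1;b=o2+s[1]*d2
    return (a+b)/2,np.linalg.norm(a-b)
def load(f): return dict(np.load(f))
E
python3 - <<'E'
from h import *
for n in("top","side"):
    c=snap(n,f"pics/{n}0.png");print(n,c["fx"],c["cx"],c["cy"],-np.array(c["R"]).T@c["t"],np.round(c["R"],2).tolist())
print({k:np.round(v,3) for k,v in manip.get_obs().items()})
E
```

```text
top 523.5383786398955 311.61274883443764 240.03925418886843 [ 0.38078939 -0.00428913  1.1545706 ] [[-0.03, -1.0, 0.03], [-0.99, 0.02, -0.12], [0.12, -0.03, -0.99]]
side 566.9853220459951 318.62611223876735 237.72555381770638 [ 0.17307124 -1.2963791   0.66589018] [[0.97, -0.22, 0.02], [-0.07, -0.42, -0.91], [0.21, 0.88, -0.42]]
{'clock': np.float64(0.1), 'joint_pos': array([-1.143,  0.333, -0.065,  1.461,  0.022,  1.35 , -0.088]), 'joint_velocities': array([-0.001, -0.   ,  0.001, -0.003, -0.002, -0.   ,  0.002]), 'tau': array([ 2.0000e-03, -6.2675e+01,  4.9000e-02, -3.9243e+01,  1.6000e-02,
        7.0000e-03,  0.0000e+00]), 'position': array([0.272, 0.562, 0.231]), 'ee_rot': array([ 0.223,  0.975, -0.001, -0.   ]), 'ft_force': array([ 0.388, -0.239,  0.203]), 'torque': array([-0.039, -0.006,  0.008]), 'grasp_force': np.float64(0.0), 'grip_width': np.float64(1.001)}
```

View pics/top0.png

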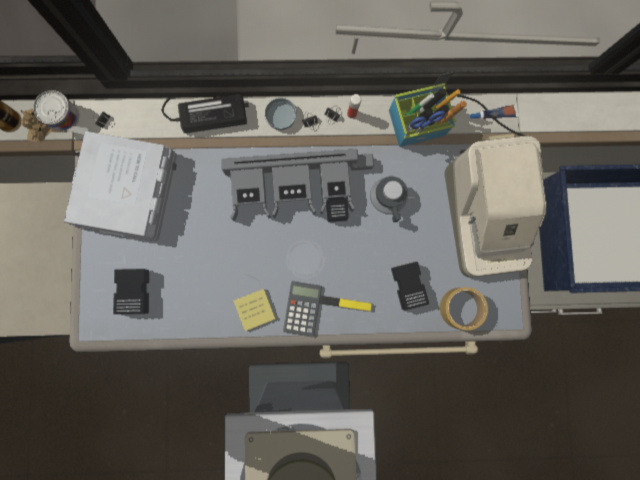

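View pics/side0.png

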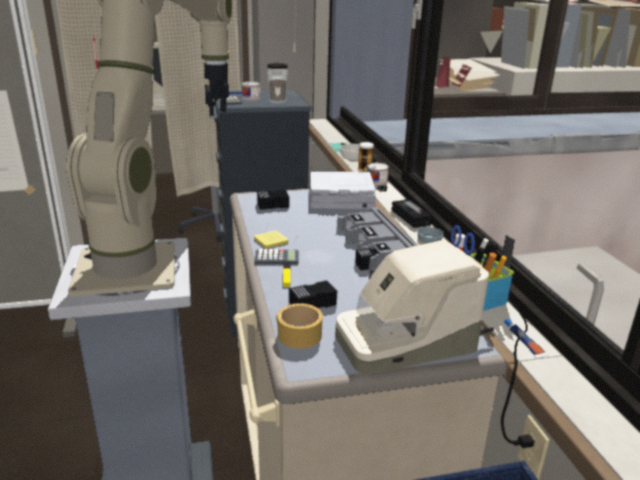

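The top view shows the two-stud bay at (247,193), the three-stud bay at (292,190), the loaded bay at (338,190) and the post at (390,193) with its lug near (397,217). The loose packs are at (131,291), the wider one, and (409,286). The side view shows the same things, with the arm clear of them. I'll zoom in on both.

Run:
```python
import cv2,numpy as np
a=cv2.imread('pics/top0.png')
z=lambda i,x0,y0,x1,y1,s:cv2.resize(i[y0:y1,x0:x1],None,fx=s,fy=s,interpolation=cv2.INTER_CUBIC)
cv2.imwrite('pics/z1.png',z(a,215,140,415,230,4))
b=cv2.imread('pics/side0.png')
p=z(a,105,260,160,325,6);q=z(a,385,255,440,320,6)
cv2.imwrite('pics/z2.png',np.hstack([p,q]))
cv2.imwrite('pics/z3.png',z(b,250,170,450,320,4))
```

```text
(no output)
```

View pics/z1.png

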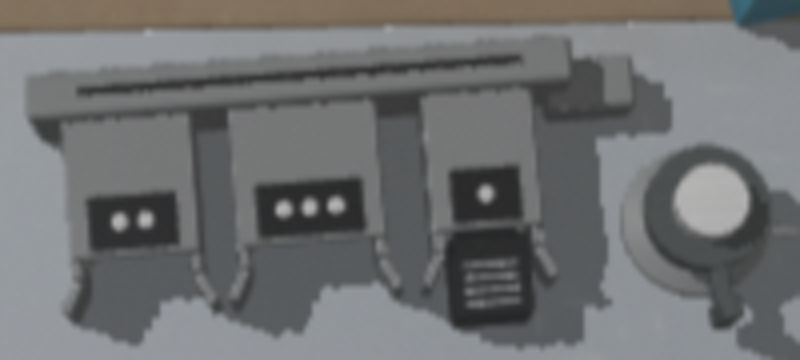

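View pics/z2.png

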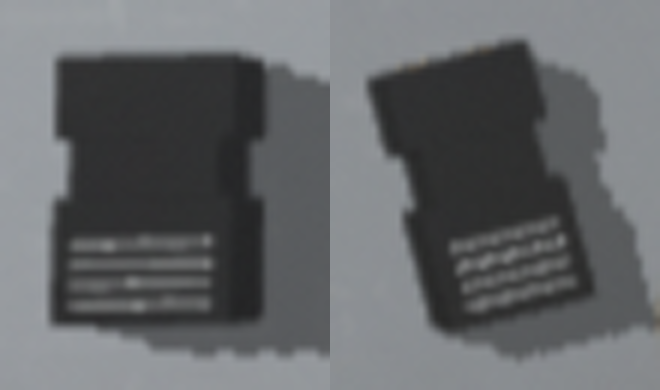

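View pics/z3.png

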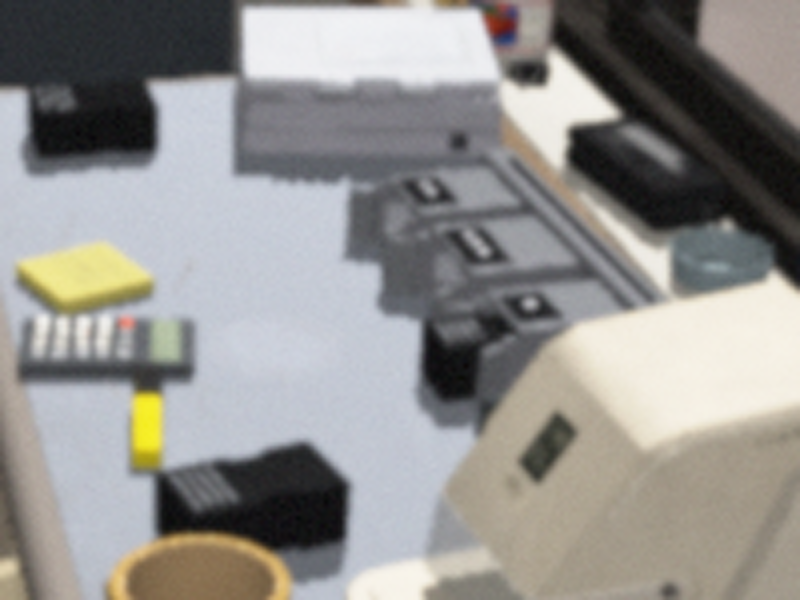

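The crops confirm it: two studs on the left bay, three on the middle one, and the left pack is the wide one. The pack top-face corners in the 6x crop are pack3 (58,57), (237,57), (232,322), (51,324), and pack2 (379,76), (527,42), (595,295), (447,329). The post cap is at (712,200) and the lug near (724,318) in the 4x crop. Next I'll triangulate and convert these to positions.

Run:
```python
from h import *
T=load('pics/top0.npz');S=load('pics/side0.npz')
def blobs(c,x0,y0,x1,y1,s,th):
    g=cv2.cvtColor(c["pixels"],cv2.COLOR_RGB2GRAY)[y0:y1,x0:x1];g=cv2.resize(g,None,fx=4,fy=4,interpolation=cv2.INTER_CUBIC)
    m=(g>th).astype(np.uint8);n,l,st,ce=cv2.connectedComponentsWithStats(m)
    return [((ce[i][0]+.5)/4-.5+x0,(ce[i][1]+.5)/4-.5+y0,int(st[i][4])) for i in range(1,n) if st[i][4]>s]
bt=[blobs(T,238,189,258,201,10,140),blobs(T,279,186,305,198,10,140),blobs(T,329,183,345,196,10,140)]
bs=[blobs(S,350,214,362,221,10,120),blobs(S,363,227,375,235,10,120),blobs(S,376,243,388,250,10,120)]
def mean(b): 
    b=np.array(b);return b[:,:2].mean(0)
for n,a,b in zip("231",bt,bs):
    print(n,len(a),len(b),np.round(mean(a),1));print(tri(T,mean(a),S,mean(b)) if b else '', plane(T,*mean(a),.052))
# ribs
for n,rt,rs in(("p3",(114,297,143,313),(257,188,271,199)),("p2",(403,288,430,309),(290,286,311,298))):
    o=[]
    for c,r in((T,rt),(S,rs)):
        g=cv2.cvtColor(c["pixels"],cv2.COLOR_RGB2GRAY)[r[1]:r[3],r[0]:r[2]].astype(int)
        w=np.clip(g-(75 if c is T else 60),0,None)*1.;yy,xx=np.mgrid[r[1]:r[3],r[0]:r[2]];o.append(((w*xx).sum()/w.sum(),(w*yy).sum()/w.sum()))
    print(n,o,tri(T,o[0],S,o[1]))
P=lambda u,v,ox,oy,s,z:plane(T,ox+(u+.5)/s-.5,oy+(v+.5)/s-.5,z)
for n,ox,oy,L in(("p3",105,260,[(58,57),(237,57),(232,322),(51,324)]),("p2",330/-6+385,255,[(379,76),(527,42),(595,295),(447,329)])):
    q=np.array([P(u,v,ox,oy,6,.038) for u,v in L]);f=(q[0]+q[1])/2;r=(q[2]+q[3])/2
    d=f-r;w=(q[0]-q[1]+q[3]-q[2])/2
    print(n,"c",q.mean(0),"len",np.linalg.norm(d),"w",np.linalg.norm(w),"yaw",np.arctan2(d[1],d[0]),np.arctan2(-w[0],w[1]))
for n,u,v,z in(("roofL2",78,257,.049),("roofR2",190,243,.049),("roofL3",244,243,.049),("roofR3",384,233,.049),("hs_rearL",28,78,.056),("hs_rearR",568,38,.056),("mouthL2",72,317,.022),("mouthR2",212,305,.022),("mouthL3",236,300,.022),("mouthR3",396,290,.022),("capz62",712,200,.062),("lugtop",724,318,.06),("p1rear",490,325,.03)):
    print(n,np.round(P(u,v,215,140,4,z),4))
```

```text
2 2 2 [247.6 194.7]
(array([0.61610531, 0.0978091 , 0.05722757]), np.float64(0.005343931574013148)) [0.61455398 0.0988584  0.052     ]
3 3 2 [291.9 191.3]
(array([0.62208448, 0.00330567, 0.05659718]), np.float64(0.005973887463362175)) [0.62011124 0.00403692 0.052     ]
1 1 2 [336.  187.9]
(array([ 0.62762193, -0.09121644,  0.05576305]), np.float64(0.005476038594818475)) [ 0.62573719 -0.09079936  0.052     ]
p3 [(np.float64(128.02649176954733), np.float64(305.2255658436214)), (np.float64(262.37886067261496), np.float64(194.23266986959507))] (array([0.38512093, 0.35267572, 0.03898847]), np.float64(0.0024652024848795264))
p2 [(np.float64(417.645534591195), np.float64(298.9441509433962)), (np.float64(298.8058833037013), np.float64(290.1116857927913))] (array([ 0.38251455, -0.25666075,  0.04583777]), np.float64(0.0034749520257594106))
p3 c [0.41576504 0.35193192 0.038     ] len 0.09293599565127193 w 0.06261453634454121 yaw -0.0057694125075437135 -0.01895253202363716
p2 c [ 0.41335439 -0.24535466  0.038     ] len 0.09252580539884017 w 0.05461902891080589 yaw 0.21813785573900685 0.1986570358154533
roofL2 [0.5958 0.1281 0.049 ]
roofR2 [0.6022 0.0682 0.049 ]
roofL3 [0.6016 0.0394 0.049 ]
roofR3 [ 0.6056 -0.0358  0.049 ]
hs_rearL [0.6925 0.1532 0.056 ]
hs_rearR [ 0.7095 -0.1379  0.056 ]
mouthL2 [0.5679 0.1348 0.022 ]
mouthR2 [0.5729 0.0585 0.022 ]
mouthL3 [0.5754 0.0453 0.022 ]
mouthR3 [ 0.5791 -0.0424  0.022 ]
capz62 [ 0.6174 -0.2111  0.062 ]
lugtop [ 0.5538 -0.2151  0.06  ]
p1rear [ 0.5574 -0.0928  0.03  ]
```

```bash
cat > plan.py <<'E'
from h import *
from scipy.spatial.transform import Rotation as Ro
def state():
    o=manip.get_obs();return np.array(o["position"]),Ro.from_quat(o["ee_rot"])
def down(yaw): # tool x=-bay x, y=bay y, z down
    c,s=np.cos(yaw),np.sin(yaw);return Ro.from_matrix(np.array([[-c,-s,0],[-s,c,0],[0,0,-1.]]).T)
def plan(p,R,tgt,yaw,n):
    """n equal rows: rotation vector per row, shift in tool axes as they stand"""
    E=down(yaw) if yaw is not None else R
    w=(R.inv()*E).as_rotvec()/n; d=(np.array(tgt)-p)/n
    for i in range(n):
        print(np.round(R.inv().apply(d)/.75,3).tolist(),np.round(w/(np.pi/4),3).tolist(),end=' ; ')
        R=R*Ro.from_rotvec(w)
    print();return np.array(tgt,float),R
E
python3 - <<'E'
from plan import *
T=load('pics/top0.npz')
h=cv2.cvtColor(T["pixels"],cv2.COLOR_RGB2HSV);m=cv2.inRange(h,(10,90,60),(25,255,255));m[:,:435]=0;m[:,495:]=0;m[:280]=0;m[335:]=0
ct=max(cv2.findContours(m,0,1)[0],key=cv2.contourArea);(u,v),r=cv2.minEnclosingCircle(ct)
c=plane(T,u,v,.04);print("tape",u,v,r,c)
y=.208;d=c[:2]-[.4134,-.2454];print("in pack frame",d@[np.cos(y),np.sin(y)],d@[-np.sin(y),np.cos(y)])
p,R=state();p,R=plan(p,R,[.45,.25,.15],.208,9);p,R=plan(p,R,[.3958,-.2491,.13],.208,12)
E
```

```text
tape 463.399658203125 309.0230407714844 23.79326820373535 [ 0.36052798 -0.35506549  0.04      ]
in pack frame -0.07437870807143923 -0.09638349131608678
[-0.044, -0.03, 0.012] [-0.0, -0.0, -0.093] ; [-0.042, -0.033, 0.012] [-0.0, -0.0, -0.093] ; [-0.039, -0.036, 0.012] [-0.0, -0.0, -0.093] ; [-0.036, -0.039, 0.012] [-0.0, -0.0, -0.093] ; [-0.033, -0.042, 0.012] [-0.0, -0.0, -0.093] ; [-0.03, -0.044, 0.012] [-0.0, -0.0, -0.093] ; [-0.027, -0.046, 0.012] [-0.0, -0.0, -0.093] ; [-0.023, -0.048, 0.012] [-0.0, -0.0, -0.093] ; [-0.02, -0.049, 0.012] [-0.0, -0.0, -0.093] ; 
[0.017, -0.053, 0.002] [0.0, 0.0, 0.0] ; [0.017, -0.053, 0.002] [0.0, 0.0, 0.0] ; [0.017, -0.053, 0.002] [0.0, 0.0, 0.0] ; [0.017, -0.053, 0.002] [0.0, 0.0, 0.0] ; [0.017, -0.053, 0.002] [0.0, 0.0, 0.0] ; [0.017, -0.053, 0.002] [0.0, 0.0, 0.0] ; [0.017, -0.053, 0.002] [0.0, 0.0, 0.0] ; [0.017, -0.053, 0.002] [0.0, 0.0, 0.0] ; [0.017, -0.053, 0.002] [0.0, 0.0, 0.0] ; [0.017, -0.053, 0.002] [0.0, 0.0, 0.0] ; [0.017, -0.053, 0.002] [0.0, 0.0, 0.0] ; [0.017, -0.053, 0.002] [0.0, 0.0, 0.0] ;
```

Emit:
move_arm:
  motion:
    - [[-0.044,-0.03,0.012],[0,0,-0.093],1]
    - [[-0.042,-0.033,0.012],[0,0,-0.093],1]
    - [[-0.039,-0.036,0.012],[0,0,-0.093],1]
    - [[-0.036,-0.039,0.012],[0,0,-0.093],1]
    - [[-0.033,-0.042,0.012],[0,0,-0.093],1]
    - [[-0.03,-0.044,0.012],[0,0,-0.093],1]
    - [[-0.027,-0.046,0.012],[0,0,-0.093],1]
    - [[-0.023,-0.048,0.012],[0,0,-0.093],1]
    - [[-0.02,-0.049,0.012],[0,0,-0.093],1]

```text
clock: 1.0
position: [0.4501, 0.2486, 0.1498]
ee_rot: [-0.105, 0.995, -0.0, -0.0]
ft_force: [0.4, 0.6, 0.5]
grip_width: 1.0
grasp_force: 0.0
```

Emit:
move_arm:
  motion:
    - [[0.017,-0.053,0.002],[0,0,0],1]
    - [[0.017,-0.053,0.002],[0,0,0],1]
    - [[0.017,-0.053,0.002],[0,0,0],1]
    - [[0.017,-0.053,0.002],[0,0,0],1]
    - [[0.017,-0.053,0.002],[0,0,0],1]
    - [[0.017,-0.053,0.002],[0,0,0],1]
    - [[0.017,-0.053,0.002],[0,0,0],1]
    - [[0.017,-0.053,0.002],[0,0,0],1]
    - [[0.017,-0.053,0.002],[0,0,0],1]
    - [[0.017,-0.053,0.002],[0,0,0],1]
    - [[0.017,-0.053,0.002],[0,0,0],1]
    - [[0.017,-0.053,0.002],[0,0,0],1]

```text
clock: 2.2
position: [0.3973, -0.2495, 0.1322]
ee_rot: [-0.103, 0.995, 0.0, 0.0]
ft_force: [0.3, 0.6, 0.4]
grip_width: 0.997
grasp_force: 0.0
```

Run:
```python
from plan import *
p,R=state();print(p,R.as_quat());plan(p,R,[.3958,-.2491,.010],.208,5)
```

```text
[ 0.39727494 -0.24948546  0.13224661] [-1.03244891e-01  9.94655946e-01  9.26389010e-05  1.83231256e-04]
[0.0, 0.0, 0.033] [0.0, 0.0, -0.0] ; [0.0, 0.0, 0.033] [0.0, 0.0, -0.0] ; [0.0, 0.0, 0.033] [0.0, 0.0, -0.0] ; [0.0, 0.0, 0.033] [0.0, 0.0, -0.0] ; [0.0, 0.0, 0.033] [0.0, 0.0, -0.0] ;
```

Emit:
move_arm:
  motion:
    - [[0,0,0.04],[0,0,0],1]
    - [[0,0,0.04],[0,0,0],1]
    - [[0,0,0.04],[0,0,0],1]
    - [[0,0,0.03],[0,0,0],1]
    - [[0,0,0.014],[0,0,0],1]
    - [[0,0,0],[0,0,0],-1]
    - [[0,0,0],[0,0,0],-1]
    - [[0,0,0],[0,0,0],-1]
    - [[0,0,0],[0,0,0],-1]
    - [[0,0,0],[0,0,0],-1]
    - [[0,0,0],[0,0,0],-1]
  newtons: 40

```text
clock: 3.3
position: [0.3987, -0.2483, 0.0104]
ee_rot: [-0.103, 0.995, -0.0, 0.001]
ft_force: [-0.8, -0.9, 7.8]
grip_width: 0.626
grasp_force: 43.4
```

Run:
```python
from plan import *
p,R=state();p[2]=.0554;plan(p,R,[.4942,.0917,.0554],.059,10)
```

```text
[-0.022, 0.042, 0.0] [-0.0, 0.0, 0.019] ; [-0.021, 0.042, 0.0] [-0.0, 0.0, 0.019] ; [-0.021, 0.042, 0.0] [-0.0, 0.0, 0.019] ; [-0.02, 0.043, 0.0] [-0.0, 0.0, 0.019] ; [-0.019, 0.043, 0.0] [-0.0, 0.0, 0.019] ; [-0.019, 0.043, 0.0] [-0.0, 0.0, 0.019] ; [-0.018, 0.044, 0.0] [-0.0, 0.0, 0.019] ; [-0.017, 0.044, 0.0] [-0.0, 0.0, 0.019] ; [-0.017, 0.044, 0.0] [-0.0, 0.0, 0.019] ; [-0.016, 0.044, 0.0] [-0.0, 0.0, 0.019] ;
```

Emit:
move_arm:
  motion:
    - [[0,0,-0.02],[0,0,0],-1]
    - [[0,0,-0.04],[0,0,0],-1]

```text
clock: 3.5
position: [0.3966, -0.2474, 0.0538]
ee_rot: [-0.103, 0.995, 0.001, -0.002]
ft_force: [0.5, -0.0, -0.8]
grip_width: 0.626
grasp_force: 42.4
```

Emit:
move_arm:
  motion:
    - [[-0.022,0.042,0],[0,0,0.019],-1]
    - [[-0.021,0.042,0],[0,0,0.019],-1]
    - [[-0.021,0.042,0],[0,0,0.019],-1]
    - [[-0.02,0.043,0],[0,0,0.019],-1]
    - [[-0.019,0.043,0],[0,0,0.019],-1]
    - [[-0.019,0.043,0],[0,0,0.019],-1]
    - [[-0.018,0.044,0],[0,0,0.019],-1]
    - [[-0.017,0.044,0],[0,0,0.019],-1]
    - [[-0.017,0.044,0],[0,0,0.019],-1]
    - [[-0.016,0.044,0],[0,0,0.019],-1]
    - [[0,0,0.03],[0,0,0],-1]
    - [[0,0,0.01],[0,0,0],-1]

```text
clock: 4.7
position: [0.4933, 0.093, 0.0232]
ee_rot: [-0.03, 1.0, -0.0, -0.001]
ft_force: [-0.3, -1.0, -0.8]
grip_width: 0.625
grasp_force: 42.4
```

Run:
```python
from h import *
o=manip.get_obs();print(o["position"],o["ee_rot"],o["ft_force"])
T=snap("top","pics/t1.png")
a=cv2.imread('pics/t1.png');cv2.imwrite('pics/t1z.png',cv2.resize(a[140:300,170:370],None,fx=3.75,fy=3.75,interpolation=cv2.INTER_CUBIC))
```

```text
[0.49328293 0.09302582 0.02317269] [-2.97565772e-02  9.99556876e-01 -2.37926461e-04 -7.36286807e-04] [-0.28060336 -1.04869045 -0.81540996]
```

View pics/t1z.png

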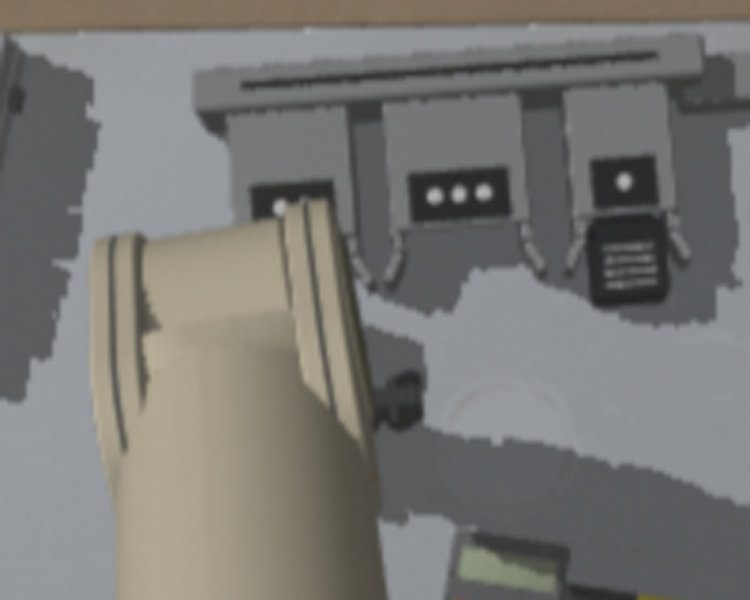

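The top view shows the arm over bay 2 hiding the pack; bay 3 and bay 1 are undisturbed and nothing else has moved. I'll set the pack down and slide it in.

Emit:
move_arm:
  motion:
    - [[0,-0.002,0.01],[0,0,0],-1]
    - [[0,0,0.006],[0,0,0],-1]
    - [[-0.01,0,0],[0,0,0],-1]
    - [[-0.01,0,0],[0,0,0],-1]
    - [[-0.006,0,0],[0,0,0],-1]
    - [[-0.006,0,0],[0,0,0],-1]
    - [[-0.006,0,0],[0,0,0],-1]
    - [[-0.006,0,0],[0,0,0],-1]

```text
clock: 5.55
position: [0.5275, 0.0927, 0.0123]
ee_rot: [-0.029, 1.0, 0.0, 0.0]
ft_force: [-1.0, -0.4, -2.2]
grip_width: 0.623
grasp_force: 42.4
```

Emit:
move_arm:
  motion:
    - [[-0.006,0.001,0.001],[0,0,0],-1]
    - [[-0.006,0,0],[0,0,0],-1]
    - [[-0.006,0,0],[0,0,0],-1]
    - [[-0.006,0,0],[0,0,0],-1]
    - [[-0.006,0,0],[0,0,0],-1]
    - [[-0.004,0,0],[0,0,0],-1]
    - [[0,0,0],[0,0,0],-1]

```text
clock: 6.25
position: [0.5532, 0.0949, 0.0117]
ee_rot: [-0.029, 1.0, 0.0, 0.0]
ft_force: [1.1, 0.2, -2.1]
grip_width: 0.625
grasp_force: 42.5
```

Emit:
move_arm:
  motion:
    - [[0,0,0],[0,0,0],0.8]
    - [[0,0,0],[0,0,0],0.8]
    - [[0,0,0],[0,0,0],0.8]
    - [[0.02,0,-0.002],[0,0,0],0.8]
    - [[0.02,0,-0.003],[0,0,0],0.8]
    - [[0.02,0,0],[0,0,0],0.8]
    - [[0.01,0,0],[0,0,0],-1]
    - [[0,0,0],[0,0,0],-1]
    - [[0,0,0],[0,0,0],-1]
    - [[0,0,0],[0,0,0],-1]
    - [[0,0,0],[0,0,0],-1]
    - [[0,0,0],[0,0,0],-1]

```text
clock: 7.45
position: [0.5004, 0.0918, 0.0152]
ee_rot: [-0.029, 1.0, -0.0, 0.0]
ft_force: [0.1, 0.3, 0.1]
grip_width: 0.004
grasp_force: 0.0
```

Emit:
move_arm:
  motion:
    - [[-0.006,0,0],[0,0,0],-1]
    - [[-0.004,0,0],[0,0,0],-1]
    - [[-0.0027,0,0],[0,0,0],-1]
    - [[-0.0027,0,0],[0,0,0],-1]
    - [[-0.0027,0,0],[0,0,0],-1]
    - [[-0.0027,0,0],[0,0,0],-1]
    - [[-0.0027,0,0],[0,0,0],-1]
    - [[-0.0027,0,0],[0,0,0],-1]
    - [[-0.0027,0,0],[0,0,0],-1]
    - [[-0.0027,0,0],[0,0,0],-1]

```text
clock: 8.45
position: [0.5239, 0.0932, 0.0153]
ee_rot: [-0.029, 1.0, 0.0, -0.0]
ft_force: [-1.9, 0.2, -0.6]
grip_width: 0.003
grasp_force: 0.6
```

Emit:
move_arm:
  motion:
    - [[-0.0025,0,0],[0,0,0],-1]
    - [[-0.0025,0,0],[0,0,0],-1]
    - [[-0.0025,0,0],[0,0,0],-1]

```text
clock: 8.75
position: [0.5294, 0.0936, 0.0152]
ee_rot: [-0.029, 1.0, 0.0, -0.0]
ft_force: [-2.4, 0.9, 0.1]
grip_width: -0.0
grasp_force: 1.2
```

Emit:
move_arm:
  motion:
    - [[-0.0025,0,0],[0,0,0],-1]
    - [[-0.0025,0,0],[0,0,0],-1]

```text
clock: 8.95
position: [0.5328, 0.0938, 0.0152]
ee_rot: [-0.029, 1.0, 0.0, -0.001]
ft_force: [-5.4, 0.3, 2.0]
grip_width: -0.003
grasp_force: 2.5
```

Emit:
move_arm:
  motion:
    - [[-0.0025,0,0],[0,0,0],-1]
    - [[-0.0025,0,0],[0,0,0],-1]

```text
clock: 9.15
position: [0.5367, 0.0941, 0.0152]
ee_rot: [-0.029, 1.0, 0.0, -0.0]
ft_force: [-6.3, 0.8, 2.8]
grip_width: -0.001
grasp_force: 2.8
```

Emit:
move_arm:
  motion:
    - [[-0.0025,0,0],[0,0,0],-1]

```text
clock: 9.25
position: [0.5383, 0.0942, 0.0152]
ee_rot: [-0.029, 1.0, 0.0, -0.001]
ft_force: [-8.4, 0.3, 4.4]
grip_width: 0.002
grasp_force: 3.8
```

Emit:
move_arm:
  motion:
    - [[-0.0025,0,0],[0,0,0],-1]

```text
clock: 9.35
position: [0.5399, 0.0943, 0.0152]
ee_rot: [-0.029, 1.0, 0.0, -0.001]
ft_force: [-8.9, 1.5, 5.8]
grip_width: 0.003
grasp_force: 4.5
```

Emit:
move_arm:
  motion:
    - [[-0.0025,0,0],[0,0,0],-1]

```text
clock: 9.45
position: [0.541, 0.0944, 0.0151]
ee_rot: [-0.029, 1.0, 0.0, -0.002]
ft_force: [-17.2, 0.8, 11.9]
grip_width: -0.007
grasp_force: 8.5
```

Emit:
move_arm:
  motion:
    - [[0.004,0,0],[0,0,0],-1]
    - [[0.02,0,0],[0,0,0],-1]
    - [[0.02,0,-0.03],[0,0,0],-1]
    - [[0,0,-0.05],[0,0,0],-1]
    - [[0,0,-0.05],[0,0,0],1]

```text
clock: 9.95
position: [0.5097, 0.0921, 0.1141]
ee_rot: [-0.029, 1.0, -0.0, 0.0]
ft_force: [1.2, 0.7, 0.1]
grip_width: 0.157
grasp_force: 0.0
```

Run:
```python
from plan import *
T=snap("side","pics/s2.png")
p,R=state();print(p);plan(p,R,[.3998,.352,.10],-.012,8)
a=cv2.imread('pics/s2.png');b=cv2.imread('pics/side0.png');f=lambda i:cv2.resize(i[190:280,320:420],None,fx=4,fy=4,interpolation=cv2.INTER_CUBIC)
cv2.imwrite('pics/s2z.png',np.hstack([f(b),f(a)]))
```

```text
[0.5132919  0.09273683 0.1204829 ]
[0.016, 0.044, 0.003] [0.0, 0.001, 0.011] ; [0.017, 0.044, 0.003] [0.0, 0.001, 0.011] ; [0.017, 0.044, 0.003] [0.0, 0.001, 0.011] ; [0.018, 0.044, 0.003] [0.0, 0.001, 0.011] ; [0.018, 0.044, 0.003] [0.0, 0.001, 0.011] ; [0.018, 0.043, 0.003] [0.0, 0.001, 0.011] ; [0.019, 0.043, 0.003] [0.0, 0.001, 0.011] ; [0.019, 0.043, 0.003] [0.0, 0.001, 0.011] ;
```

View pics/s2z.png

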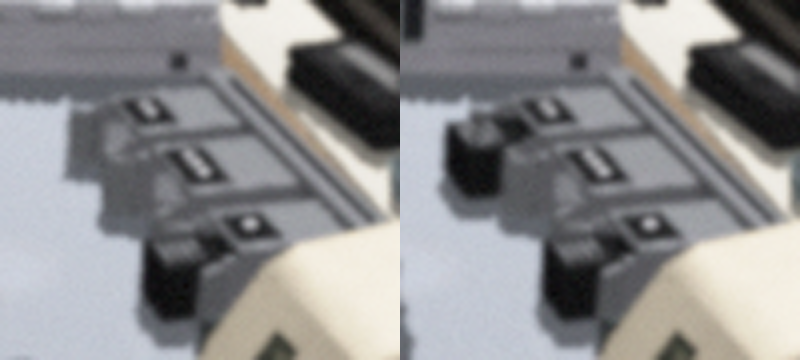

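The side view shows pack 2 sitting in bay 2 with its rear outside the mouth, at (475,160) in the right panel; pack 1 and the bays are unchanged. I'll move towards pack 3 and measure pack 2's rear from above.

Emit:
move_arm:
  motion:
    - [[0.016,0.044,0.003],[0,0,0.011],1]
    - [[0.017,0.044,0.003],[0,0,0.011],1]
    - [[0.017,0.044,0.003],[0,0,0.011],1]
    - [[0.018,0.044,0.003],[0,0,0.011],1]
    - [[0.018,0.044,0.003],[0,0,0.011],1]
    - [[0.018,0.043,0.003],[0,0,0.011],1]
    - [[0.019,0.043,0.003],[0,0,0.011],1]
    - [[0.019,0.043,0.003],[0,0,0.011],1]

```text
clock: 10.8
position: [0.3961, 0.3529, 0.095]
ee_rot: [0.006, 1.0, 0.001, 0.001]
ft_force: [0.4, 1.0, -0.1]
grip_width: 0.998
grasp_force: 0.0
```

Run:
```python
from plan import *
T=snap("top","pics/t3.png");p,R=state();print(p,R.as_quat())
a=cv2.imread('pics/t3.png')
f=lambda i:cv2.resize(i[140:230,225:365],None,fx=5,fy=5,interpolation=cv2.INTER_CUBIC)
cv2.imwrite('pics/t3z.png',f(a))
d=(cv2.cvtColor(a,6)<48).astype(np.uint8)
for n,x0,x1 in(("p2",236,262),("p1",326,350)):
    m=np.zeros_like(d);m[202:232,x0:x1]=d[202:232,x0:x1]
    k=max(cv2.findContours(m,0,1)[0],key=cv2.contourArea);print(n,cv2.boundingRect(k),k[:,0,:][k[:,0,1]>k[:,0,1].max()-3].tolist())
```

```text
[0.39244966 0.35890945 0.09473852] [3.26428315e-03 9.99992628e-01 2.01995486e-03 9.34879768e-05]
p2 (241, 204, 21, 9) [[255, 210], [254, 211], [253, 211], [254, 211], [255, 210], [256, 210], [257, 210], [258, 210], [259, 210], [260, 211], [261, 212], [261, 211], [261, 210]]
p1 (327, 202, 21, 19) [[328, 218], [328, 219], [329, 220], [330, 220], [331, 220], [332, 220], [333, 220], [334, 220], [335, 220], [336, 220], [337, 220], [338, 220], [339, 220], [340, 220], [341, 219], [342, 219], [343, 219], [344, 219], [345, 219], [346, 219], [346, 218], [340, 218], [339, 218], [338, 218], [337, 218], [336, 218], [335, 218], [334, 218], [333, 218], [332, 218], [331, 218]]
```

View pics/t3z.png

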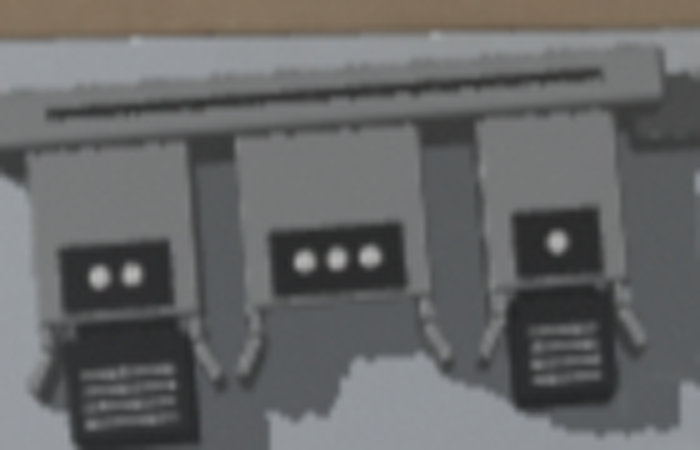

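The crop shows pack 2 straight in bay 2, with its rear top edge from about (75,446) to (198,440). Pack 1's rear is at (565,405), for comparison.

Run:
```python
from plan import *
T=load('pics/t3.npz');ex=np.array([np.cos(.059),np.sin(.059)])
P=lambda u,v,z:plane(T,225+(u+.5)/5-.5,140+(v+.5)/5-.5,z)[:2]
m2=np.array([.5715,.0963]);m1=m2+.19*np.array([ex[1],-ex[0]])
print("p2 rear rel mouth",[(round(float((P(u,v,.038)-m2)@ex),4)) for u,v in((75,446),(135,444),(198,440))],"p1",[(round(float((P(u,v,.038)-m1)@ex),4)) for u,v in((520,408),(565,405),(612,399))])
g=cv2.cvtColor(T["pixels"],7)
for c in(250,253,256):print(g[218:236,c])
print(g[212:230,337])
```

```text
p2 rear rel mouth [-0.0268, -0.028, -0.0285] p1 [-0.0257, -0.0259, -0.025]
[ 94  67  98 100  64  90  94  59  49  45  43  53  77  91  94 103 131 151]
[ 72  71  95  90  68  98 100  58  46  43  44  55  79  92  93  94 103 131]
[ 63  79  89  70  72  95  88  56  47  44  45  68  89  93  92  93  98 125]
[ 86  66  69  90  82  52  43  40  43  69  89  92  95 120 144 147 147 147]
```

Emit:
move_arm:
  motion:
    - [[-0.01,-0.009,0],[0,0,0.008],1]
    - [[0,0,0.04],[0,0,0],1]
    - [[0,0,0.035],[0,0,0],1]
    - [[0,0,0.025],[0,0,0],1]
    - [[0,0,0.011],[0,0,0],1]
    - [[0,0,0],[0,0,0],-1]
    - [[0,0,0],[0,0,0],-1]
    - [[0,0,0],[0,0,0],-1]
    - [[0,0,0],[0,0,0],-1]
    - [[0,0,0],[0,0,0],-1]
    - [[0,0,0],[0,0,0],-1]

```text
clock: 11.95
position: [0.4041, 0.3447, 0.0126]
ee_rot: [0.009, 1.0, 0.001, 0.001]
ft_force: [0.5, -1.9, 6.7]
grip_width: 0.74
grasp_force: 45.4
```

Emit:
move_arm:
  motion:
    - [[0,0,-0.02],[0,0,0],-1]
    - [[0,0,-0.035],[0,0,0],-1]
    - [[0,0,0],[0,0,0],-1]

```text
clock: 12.25
position: [0.4049, 0.3457, 0.0559]
ee_rot: [0.009, 1.0, 0.002, 0.002]
ft_force: [0.5, -0.5, -0.8]
grip_width: 0.742
grasp_force: 44.6
```

Run:
```python
from plan import *
p,R=state();print(p,R.as_quat());plan(p,R,[.45,-.006,p[2]],.059,9)
```

```text
[0.40487099 0.34572541 0.0558526 ] [0.0090901  0.9999556  0.00187291 0.00162992]
[-0.008, -0.052, -0.0] [0.001, 0.0, -0.011] ; [-0.007, -0.052, -0.0] [0.001, 0.0, -0.011] ; [-0.007, -0.052, -0.0] [0.001, 0.0, -0.011] ; [-0.006, -0.052, -0.0] [0.001, 0.0, -0.011] ; [-0.006, -0.052, -0.0] [0.001, 0.0, -0.011] ; [-0.005, -0.052, -0.0] [0.001, 0.0, -0.011] ; [-0.005, -0.052, -0.0] [0.001, 0.0, -0.011] ; [-0.004, -0.052, -0.0] [0.001, 0.0, -0.011] ; [-0.004, -0.052, -0.0] [0.001, 0.0, -0.011] ;
```

Emit:
move_arm:
  motion:
    - [[-0.008,-0.052,0],[0.001,0,-0.011],-1]
    - [[-0.007,-0.052,0],[0.001,0,-0.011],-1]
    - [[-0.007,-0.052,0],[0.001,0,-0.011],-1]
    - [[-0.006,-0.052,0],[0.001,0,-0.011],-1]
    - [[-0.006,-0.052,0],[0.001,0,-0.011],-1]
    - [[-0.005,-0.052,0],[0.001,0,-0.011],-1]
    - [[-0.005,-0.052,0],[0.001,0,-0.011],-1]
    - [[-0.004,-0.052,0],[0.001,0,-0.011],-1]
    - [[-0.004,-0.052,0],[0.001,0,-0.011],-1]
    - [[-0.02,0,0],[0,0,0],-1]
    - [[0,0,0],[0,0,0],-1]
    - [[0,0,0],[0,0,0],-1]

```text
clock: 13.45
position: [0.4626, -0.0047, 0.0534]
ee_rot: [-0.03, 1.0, -0.004, -0.0]
ft_force: [-0.1, -0.2, -1.5]
grip_width: 0.74
grasp_force: 44.6
```

Run:
```python
from plan import *
p,R=state();print(p,R.as_quat());plan(p,R,[.5029,-.0029,.0135],.059,4)
```

```text
[ 0.46263621 -0.00471346  0.0534325 ] [-3.01368333e-02  9.99539208e-01 -3.59367255e-03 -4.77302769e-04]
[-0.013, -0.0, 0.013] [-0.002, -0.0, 0.0] ; [-0.013, -0.0, 0.013] [-0.002, -0.0, 0.0] ; [-0.013, -0.0, 0.013] [-0.002, -0.0, 0.0] ; [-0.013, -0.0, 0.013] [-0.002, -0.0, 0.0] ;
```

Emit:
move_arm:
  motion:
    - [[-0.013,0,0.013],[-0.002,0,0],-1]
    - [[-0.013,0,0.013],[-0.002,0,0],-1]
    - [[-0.013,0,0.013],[-0.002,0,0],-1]
    - [[-0.013,0,0.013],[-0.002,0,0],-1]
    - [[0,0,0],[0,0,0],-1]
    - [[0,0,0],[0,0,0],-1]

```text
clock: 14.05
position: [0.5011, -0.0025, 0.0147]
ee_rot: [-0.03, 1.0, -0.0, -0.001]
ft_force: [-0.4, -0.5, -0.5]
grip_width: 0.739
grasp_force: 44.6
```

Emit:
move_arm:
  motion:
    - [[-0.008,0,0.002],[0,0,0],-1]
    - [[-0.008,0,0],[0,0,0],-1]
    - [[-0.006,0,0],[0,0,0],-1]
    - [[-0.006,0,0],[0,0,0],-1]
    - [[-0.006,0,0],[0,0,0],-1]
    - [[-0.006,0,0],[0,0,0],-1]

```text
clock: 14.65
position: [0.5324, -0.0012, 0.0134]
ee_rot: [-0.03, 1.0, -0.0, -0.0]
ft_force: [0.4, -0.4, -1.2]
grip_width: 0.74
grasp_force: 44.6
```

Emit:
move_arm:
  motion:
    - [[-0.006,0,0],[0,0,0],-1]
    - [[-0.006,0,0],[0,0,0],-1]
    - [[-0.006,0,0],[0,0,0],-1]
    - [[-0.006,0,0],[0,0,0],-1]
    - [[-0.006,0,0],[0,0,0],-1]
    - [[-0.006,0,0],[0,0,0],-1]
    - [[0,0,0],[0,0,0],-1]

```text
clock: 15.35
position: [0.5594, 0.0005, 0.0133]
ee_rot: [-0.03, 1.0, -0.0, -0.0]
ft_force: [-0.1, 0.7, -1.3]
grip_width: 0.74
grasp_force: 44.5
```

Emit:
move_arm:
  motion:
    - [[0,0,0],[0,0,0],0.85]
    - [[0,0,0],[0,0,0],0.85]
    - [[0,0,0],[0,0,0],0.85]
    - [[0.02,0,-0.002],[0,0,0],0.85]
    - [[0.025,0,-0.001],[0,0,0],0.85]
    - [[0.02,0,0],[0,0,0],0.85]
    - [[0.01,0,0],[0,0,0],-1]
    - [[0,0,0],[0,0,0],-1]
    - [[0,0,0],[0,0,0],-1]
    - [[0,0,0],[0,0,0],-1]
    - [[0,0,0],[0,0,0],-1]
    - [[0,0,0],[0,0,0],-1]

```text
clock: 16.55
position: [0.5031, -0.003, 0.0156]
ee_rot: [-0.03, 1.0, -0.0, -0.0]
ft_force: [-0.3, 0.5, 0.3]
grip_width: -0.0
grasp_force: 0.0
```

Emit:
move_arm:
  motion:
    - [[-0.006,0,0],[0,0,0],-1]
    - [[-0.004,0,0],[0,0,0],-1]
    - [[-0.0027,0,0],[0,0,0],-1]
    - [[-0.0027,0,0],[0,0,0],-1]
    - [[-0.0027,0,0],[0,0,0],-1]
    - [[-0.0027,0,0],[0,0,0],-1]
    - [[-0.0027,0,0],[0,0,0],-1]

```text
clock: 17.25
position: [0.5205, -0.0018, 0.0155]
ee_rot: [-0.03, 1.0, -0.0, -0.0]
ft_force: [-1.8, 1.0, -1.9]
grip_width: 0.002
grasp_force: 0.6
```

Emit:
move_arm:
  motion:
    - [[-0.0025,0,0],[0,0,0],-1]
    - [[-0.0025,0,0],[0,0,0],-1]
    - [[-0.0025,0,0],[0,0,0],-1]

```text
clock: 17.55
position: [0.5263, -0.0015, 0.0156]
ee_rot: [-0.03, 1.0, -0.0, -0.0]
ft_force: [-1.3, -0.1, -0.8]
grip_width: -0.002
grasp_force: 0.6
```

Emit:
move_arm:
  motion:
    - [[-0.0025,0,0],[0,0,0],-1]
    - [[-0.0025,0,0],[0,0,0],-1]

```text
clock: 17.75
position: [0.5299, -0.0013, 0.0156]
ee_rot: [-0.03, 1.0, -0.0, -0.0]
ft_force: [-1.1, 0.1, 0.3]
grip_width: -0.001
grasp_force: 0.6
```

Emit:
move_arm:
  motion:
    - [[-0.0025,0,0],[0,0,0],-1]
    - [[-0.0025,0,0],[0,0,0],-1]

```text
clock: 17.95
position: [0.5337, -0.0011, 0.0156]
ee_rot: [-0.03, 1.0, -0.0, -0.0]
ft_force: [-2.2, 0.4, 0.2]
grip_width: 0.003
grasp_force: 0.6
```

Emit:
move_arm:
  motion:
    - [[-0.0025,0,0],[0,0,0],-1]
    - [[-0.0025,0,0],[0,0,0],-1]

```text
clock: 18.15
position: [0.5375, -0.0009, 0.0156]
ee_rot: [-0.03, 1.0, -0.0, -0.0]
ft_force: [-0.4, 0.3, -0.5]
grip_width: -0.003
grasp_force: 0.6
```

Emit:
move_arm:
  motion:
    - [[-0.0025,0,0],[0,0,0],-1]
    - [[-0.0025,0,0],[0,0,0],-1]

```text
clock: 18.35
position: [0.5409, -0.0006, 0.0155]
ee_rot: [-0.03, 1.0, -0.0, -0.0]
ft_force: [-3.1, 0.7, -1.2]
grip_width: 0.004
grasp_force: 1.5
```

Emit:
move_arm:
  motion:
    - [[-0.0025,0,0],[0,0,0],-1]
    - [[-0.0025,0,0],[0,0,0],-1]

```text
clock: 18.55
position: [0.5444, -0.0003, 0.0154]
ee_rot: [-0.03, 1.0, -0.0, -0.001]
ft_force: [-5.1, 0.6, 1.1]
grip_width: 0.001
grasp_force: 2.6
```

Emit:
move_arm:
  motion:
    - [[-0.0025,0,0],[0,0,0],-1]
    - [[-0.0025,0,0],[0,0,0],-1]

```text
clock: 18.75
position: [0.5483, -0.0, 0.0155]
ee_rot: [-0.03, 1.0, -0.0, -0.001]
ft_force: [-7.2, 1.1, 2.6]
grip_width: 0.001
grasp_force: 3.0
```

Emit:
move_arm:
  motion:
    - [[-0.0025,0,0],[0,0,0],-1]

```text
clock: 18.85
position: [0.5499, 0.0, 0.0154]
ee_rot: [-0.03, 1.0, -0.0, -0.001]
ft_force: [-7.6, 1.1, 3.0]
grip_width: 0.002
grasp_force: 3.7
```

Emit:
move_arm:
  motion:
    - [[-0.002,0,0],[0,0,0],-1]

```text
clock: 18.95
position: [0.551, 0.0001, 0.0154]
ee_rot: [-0.03, 1.0, -0.0, -0.001]
ft_force: [-12.3, 0.7, 8.0]
grip_width: -0.001
grasp_force: 6.5
```

Emit:
move_arm:
  motion:
    - [[-0.0007,0,0],[0,0,0],-1]

```text
clock: 19.05
position: [0.5511, 0.0002, 0.0154]
ee_rot: [-0.03, 1.0, -0.0, -0.002]
ft_force: [-13.3, 1.7, 10.3]
grip_width: 0.001
grasp_force: 6.5
```

Emit:
move_arm:
  motion:
    - [[0.004,0,0],[0,0,0],-1]
    - [[0.02,0,0],[0,0,0],-1]
    - [[0.04,0,0],[0,0,0],-1]
    - [[0.05,0,-0.02],[0,0,0],-1]
    - [[0.02,0,-0.05],[0,0,0],-1]
    - [[0,-0.05,-0.04],[0,0,0],-1]
    - [[0,-0.06,0],[0,0,0],-1]
    - [[0,-0.06,0],[0,0,0],-1]
    - [[0,-0.06,0],[0,0,0],-1]
    - [[0,0,0],[0,0,0],-1]
    - [[0,0,0],[0,0,0],-1]

```text
clock: 20.15
position: [0.463, -0.1796, 0.0987]
ee_rot: [-0.028, 1.0, -0.001, 0.001]
ft_force: [1.3, -0.2, 0.5]
grip_width: -0.004
grasp_force: 0.0
```

Run:
```python
from plan import *
T=snap("top","pics/t4.png");p,R=state();print(p,R.as_quat())
a=cv2.imread('pics/t4.png')
cv2.imwrite('pics/t4z.png',cv2.resize(a[140:250,225:425],None,fx=4,fy=4,interpolation=cv2.INTER_CUBIC))
```

```text
[ 0.46300332 -0.17819785  0.09847819] [-2.95626797e-02  9.99562659e-01 -5.44941569e-04  4.91587340e-04]
```

View pics/t4z.png

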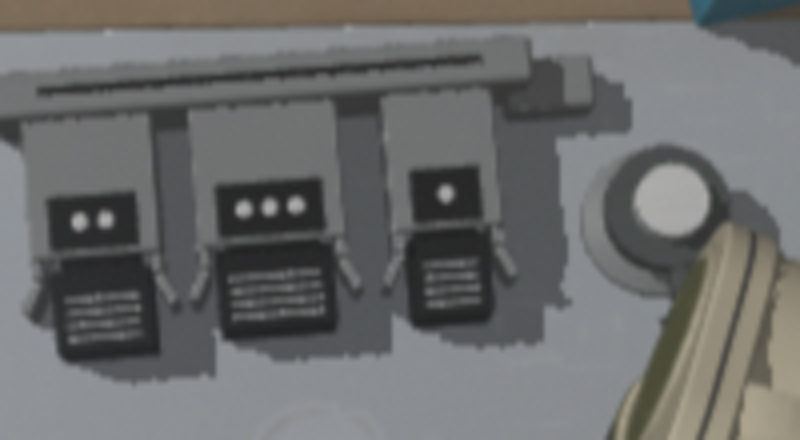

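The crop shows all three packs seated: rear edges at pack 2 (107,356), pack 3 (280,335) and pack 1 (450,325). The post is at (672,200), and the arm hides the lug.

Run:
```python
from plan import *
T=load('pics/t4.npz');ex=np.array([np.cos(.059),np.sin(.059)]);ey=np.array([-ex[1],ex[0]])
P=lambda u,v,z:plane(T,225+(u+.5)/4-.5,140+(v+.5)/4-.5,z)[:2]
m2=np.array([.5715,.0963])
for n,i,u,v in(("p2",0,107,356),("p3",1,280,335),("p1",2,450,325)):
    print(n,(P(u,v,.003)-(m2-ey*.095*i))@ex)
# lock: pos and lug from t0, lug flank push plan
c=np.array([.6174,-.2111]);l=np.array([.5538,-.2151]);d=l-c;x,y=d@ex,d@ey
print("lug local",x,y,np.hypot(x,y),"a",np.arctan2(-y,-x))
for r in(.058,):
  for a in(0.,.1,.3,1.4): print(a,c+r*(-np.cos(a)*ex-np.sin(a)*ey))
T0=load('pics/top0.npz');g=T0["pixels"]
cv2.imwrite('pics/lugz.png',cv2.resize(g[160:235,355:430,::-1],None,fx=8,fy=8,interpolation=cv2.INTER_CUBIC))
```

```text
p2 -0.023222117841999696
p3 -0.019167592210970842
p1 -0.021133972790430434
lug local -0.06372519941177643 -0.00024281665784737385 0.06372566202088448 a 0.003810352654100769
0.0 [ 0.55950092 -0.21452002]
0.1 [ 0.56013161 -0.22028319]
0.3 [ 0.56309758 -0.23147761]
1.4 [ 0.61092931 -0.26873792]
```

View pics/lugz.png

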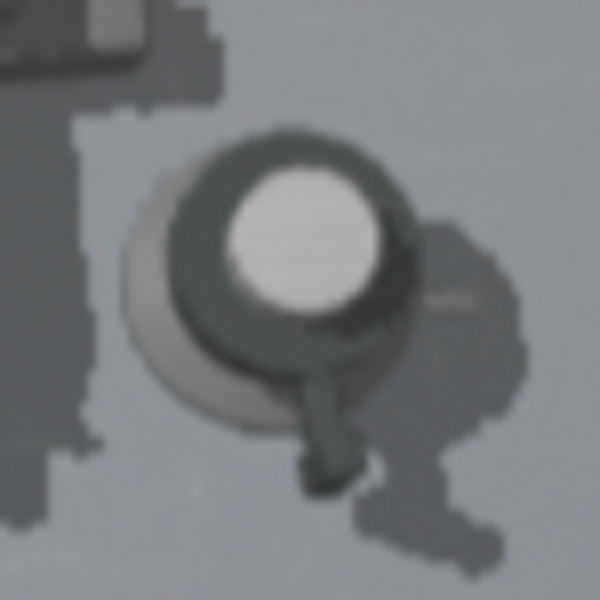

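The crop shows the cap centre at (305,238), the lug top near (338,447) with its dark side face below, and the locked mark bar near (452,300).

Run:
```python
from plan import *
T=load('pics/top0.npz');ex=np.array([np.cos(.059),np.sin(.059)]);ey=np.array([-ex[1],ex[0]])
P=lambda u,v,z:plane(T,355+(u+.5)/8-.5,160+(v+.5)/8-.5,z)[:2]
c=P(305,238,.062);print("axis",c)
f=P(275,283,.004);print("foot guess",f)
for n,u,v,z in(("lug",338,447,.06),("lugb",325,488,.022),("mark",452,300,.004)):
    q=P(u,v,z);d=q-c;print(n,q,"r",np.hypot(*d),"a",np.arctan2(-(d@ey),-(d@ex)))
for a in(1.4,1.0,.7,.3,.1,0): print(a,(c+.058*(-np.cos(a)*ex-np.sin(a)*ey)).round(4))
```

```text
axis [ 0.61805607 -0.21124134]
foot guess [ 0.61794435 -0.21320392]
lug [ 0.56169615 -0.21795133] r 0.05675794852846985 a 0.059498253571262705
lugb [ 0.55664297 -0.22126957] r 0.06222647112966062 a 0.10286277216301698
mark [ 0.61209831 -0.2629252 ] r 0.0520261144151775 a 1.3970297169637569
1.4 [ 0.6116 -0.2689]
1.0 [ 0.5897 -0.2618]
0.7 [ 0.576  -0.2512]
0.3 [ 0.5638 -0.2316]
0.1 [ 0.5608 -0.2204]
0 [ 0.5602 -0.2147]
```

Run:
```python
from plan import *
T=load('pics/top0.npz');S=load('pics/side0.npz')
h=cv2.cvtColor(T["pixels"],cv2.COLOR_RGB2HSV).astype(int);hs=cv2.cvtColor(S["pixels"],cv2.COLOR_RGB2HSV).astype(int)
# beige: hue 10-30 low sat
b=((h[...,0]>8)&(h[...,0]<35)&(h[...,1]>18)&(h[...,1]<90)&(h[...,2]>60))
bs=((hs[...,0]>8)&(hs[...,0]<40)&(hs[...,1]>12)&(hs[...,1]<95)&(hs[...,2]>60))
bs[:, :330]=0;bs[375:]=0
for v in(155,165,175,185,195,205,215,230,245,260,270):
    r=np.where(b[v,440:560])[0]
    u=440+r[0];out=[]
    for z in(.03,.06,.1,.15,.2,.25,.3):
        X=plane(T,u,v,z);a=proj(S,X);out.append((z,round(float(X[0]),3),round(float(X[1]),3),int(a[0]),int(a[1]),int(bs[int(a[1]),int(a[0])])))
    print(v,u,h[v,u-3:u+1].tolist()[0::3],[(o[0],o[2],o[5]) for o in out], out[3][1])
# silhouette top of machine in side image
for c in range(345,500,15): 
    r=np.where(bs[230:,c])[0];print(c,230+r[0] if len(r) else None,end='; ')
print(manip.get_obs()["joint_pos"].round(2))
```

```text
155 459 [[60, 3, 93], [23, 21, 110]] [(0.03, -0.369, 1), (0.06, -0.359, 1), (0.1, -0.346, 1), (0.15, -0.33, 1), (0.2, -0.314, 0), (0.25, -0.298, 0), (0.3, -0.281, 0)] 0.666
165 449 [[105, 10, 146], [25, 31, 100]] [(0.03, -0.345, 1), (0.06, -0.336, 1), (0.1, -0.324, 1), (0.15, -0.309, 1), (0.2, -0.294, 0), (0.25, -0.278, 0), (0.3, -0.263, 0)] 0.646
175 445 [[103, 12, 148], [23, 30, 102]] [(0.03, -0.335, 1), (0.06, -0.326, 1), (0.1, -0.314, 1), (0.15, -0.3, 1), (0.2, -0.285, 0), (0.25, -0.27, 1), (0.3, -0.256, 0)] 0.626
185 447 [[107, 12, 148], [25, 35, 96]] [(0.03, -0.338, 1), (0.06, -0.329, 1), (0.1, -0.317, 1), (0.15, -0.302, 1), (0.2, -0.288, 1), (0.25, -0.273, 0), (0.3, -0.258, 1)] 0.606
195 448 [[107, 12, 147], [27, 25, 101]] [(0.03, -0.339, 1), (0.06, -0.33, 1), (0.1, -0.318, 1), (0.15, -0.303, 0), (0.2, -0.288, 1), (0.25, -0.274, 0), (0.3, -0.259, 1)] 0.585
205 450 [[105, 14, 148], [25, 28, 99]] [(0.03, -0.342, 1), (0.06, -0.333, 1), (0.1, -0.321, 1), (0.15, -0.306, 0), (0.2, -0.291, 0), (0.25, -0.276, 0), (0.3, -0.261, 0)] 0.565
215 451 [[103, 12, 147], [26, 20, 104]] [(0.03, 
[... 274 characters left out ...]
1, 0), (0.3, -0.265, 0)] 0.516
245 456 [[107, 12, 146], [24, 26, 100]] [(0.03, -0.35, 1), (0.06, -0.341, 0), (0.1, -0.329, 0), (0.15, -0.313, 0), (0.2, -0.298, 0), (0.25, -0.283, 0), (0.3, -0.267, 0)] 0.486
260 459 [[105, 11, 145], [25, 35, 95]] [(0.03, -0.355, 1), (0.06, -0.346, 0), (0.1, -0.333, 0), (0.15, -0.318, 0), (0.2, -0.302, 0), (0.25, -0.286, 0), (0.3, -0.271, 0)] 0.457
270 461 [[107, 12, 145], [25, 31, 91]] [(0.03, -0.358, 1), (0.06, -0.349, 0), (0.1, -0.336, 0), (0.15, -0.32, 0), (0.2, -0.305, 0), (0.25, -0.289, 0), (0.3, -0.273, 0)] 0.437
345 313; 360 309; 375 269; 390 252; 405 230; 420 242; 435 241; 450 242; 465 254; 480 244; 495 232; [-0.3   0.19  0.63  1.98 -0.13  1.01  2.02]
```

```bash
cat >> plan.py <<'E'
C=np.array([.618,-.212]);TH=.059
def tool(a,off,r=.062,z=.03):
    ex=np.array([np.cos(TH),np.sin(TH)]);ey=np.array([-ex[1],ex[0]])
    l=np.array([-np.cos(a),-np.sin(a)])*r+off*np.array([-np.sin(a),np.cos(a)])
    return np.r_[C+l[0]*ex+l[1]*ey,z],TH+a-np.pi/2
E
python3 - <<'E'
from plan import *
p,R=state();t,y=tool(.08,.032,z=.1);print(p,t,y);plan(p,R,t,y,11)
E
```

```text
[ 0.46300332 -0.17819785  0.09847819] [ 0.5521643  -0.18889891  0.1       ] -1.4317963267948965
[-0.011, -0.002, -0.0] [-0.0, 0.0, 0.173] ; [-0.011, -0.0, -0.0] [-0.0, 0.0, 0.173] ; [-0.011, 0.001, -0.0] [-0.0, 0.0, 0.173] ; [-0.011, 0.002, -0.0] [-0.0, 0.0, 0.173] ; [-0.01, 0.004, -0.0] [-0.0, 0.0, 0.173] ; [-0.01, 0.005, -0.0] [-0.0, 0.0, 0.173] ; [-0.009, 0.006, -0.0] [-0.0, 0.0, 0.173] ; [-0.008, 0.008, -0.0] [-0.0, 0.0, 0.173] ; [-0.007, 0.009, -0.0] [-0.0, 0.0, 0.173] ; [-0.005, 0.009, -0.0] [-0.0, 0.0, 0.173] ; [-0.004, 0.01, -0.0] [-0.0, 0.0, 0.173] ;
```

Emit:
move_arm:
  motion:
    - [[-0.011,-0.002,0],[0,0,0.173],-1]
    - [[-0.011,0,0],[0,0,0.173],-1]
    - [[-0.011,0.001,0],[0,0,0.173],-1]
    - [[-0.011,0.002,0],[0,0,0.173],-1]
    - [[-0.01,0.004,0],[0,0,0.173],-1]
    - [[-0.01,0.005,0],[0,0,0.173],-1]
    - [[-0.009,0.006,0],[0,0,0.173],-1]
    - [[-0.008,0.008,0],[0,0,0.173],-1]
    - [[-0.007,0.009,0],[0,0,0.173],-1]
    - [[-0.005,0.009,0],[0,0,0.173],-1]
    - [[-0.004,0.01,0],[0,0,0.173],-1]
    - [[0,0,0],[0,0,0],-1]

```text
clock: 21.4
position: [0.5537, -0.1873, 0.098]
ee_rot: [0.657, 0.754, -0.0, 0.0]
ft_force: [-0.7, 0.6, 1.2]
grip_width: -0.0
grasp_force: 0.0
```

Run:
```python
from plan import *
print(manip.get_obs()["joint_pos"].round(2))
p,R=state();t,y=tool(.08,.032);print(p,t,R.as_quat());p,R=plan(p,R,t,y,3)
q,y=tool(.08,.018);p,R=plan(p,R,q,y,3)
for a in np.linspace(.08,1.28,19)[1:]:
    q,y=tool(a,.017);p,R=plan(p,R,q,y,1)
```

```text
[-0.42  0.46  0.84  1.76 -0.38  1.09  0.69]
[ 0.55371376 -0.18731884  0.09804708] [ 0.5521643  -0.18889891  0.03      ] [ 6.57102844e-01  7.53800806e-01 -2.48066260e-04  3.68958362e-04]
[-0.001, -0.001, 0.03] [0.0, 0.0, -0.001] ; [-0.001, -0.001, 0.03] [0.0, 0.0, -0.001] ; [-0.001, -0.001, 0.03] [0.0, 0.0, -0.001] ; 
[-0.006, -0.0, 0.0] [0.0, 0.0, -0.0] ; [-0.006, -0.0, 0.0] [0.0, 0.0, -0.0] ; [-0.006, -0.0, 0.0] [0.0, 0.0, -0.0] ; 
[-0.007, -0.001, -0.0] [-0.0, -0.0, -0.085] ; 
[-0.006, -0.001, -0.0] [-0.0, -0.0, -0.085] ; 
[-0.006, -0.001, -0.0] [0.0, -0.0, -0.085] ; 
[-0.006, -0.001, 0.0] [0.0, 0.0, -0.085] ; 
[-0.006, -0.001, 0.0] [0.0, 0.0, -0.085] ; 
[-0.006, -0.001, 0.0] [0.0, 0.0, -0.085] ; 
[-0.006, -0.001, 0.0] [0.0, 0.0, -0.085] ; 
[-0.006, -0.001, 0.0] [0.0, 0.0, -0.085] ; 
[-0.006, -0.001, 0.0] [0.0, 0.0, -0.085] ; 
[-0.006, -0.001, 0.0] [0.0, 0.0, -0.085] ; 
[-0.006, -0.001, 0.0] [0.0, 0.0, -0.085] ; 
[-0.006, -0.001, 0.0] [0.0, 0.0, -0.085] ; 
[-0.006, -0.001, 0.0] [0.0, 0.0, -0.085] ; 
[-0.006, -0.001, 0.0] [0.0, 0.0, -0.085] ; 
[-0.006, -0.001, 0.0] [0.0, 0.0, -0.085] ; 
[-0.006, -0.001, 0.0] [0.0, 0.0, -0.085] ; 
[-0.006, -0.001, 0.0] [0.0, 0.0, -0.085] ; 
[-0.006, -0.001, 0.0] [0.0, 0.0, -0.085] ;
```

Emit:
move_arm:
  motion:
    - [[-0.001,-0.001,0.03],[0,0,-0.001],-1]
    - [[-0.001,-0.001,0.03],[0,0,-0.001],-1]
    - [[-0.001,-0.001,0.03],[0,0,-0.001],-1]
    - [[-0.006,0,0],[0,0,0],-1]
    - [[-0.006,0,0],[0,0,0],-1]
    - [[-0.006,0,0],[0,0,0],-1]
    - [[-0.0065,-0.0012,0],[0,0,-0.085],-1]
    - [[-0.0058,-0.0012,0],[0,0,-0.085],-1]
    - [[-0.0058,-0.0012,0],[0,0,-0.085],-1]
    - [[-0.0058,-0.0012,0],[0,0,-0.085],-1]

```text
clock: 22.4
position: [0.5538, -0.2233, 0.032]
ee_rot: [0.549, 0.836, 0.0, 0.001]
ft_force: [1.5, 2.6, 0.2]
grip_width: 0.001
grasp_force: 1.1
```

Run:
```python
from plan import *
p,R=state();x=R.as_matrix()[:,0];print(p,tool(.08+4*.0667,.017),np.arctan2(-x[1],-x[0]))
```

```text
[ 0.55381752 -0.22327067  0.0319651 ] (array([ 0.5543244 , -0.22085537,  0.03      ]), -1.1649963267948966) -1.1613548128611462
```

Contact: about 2.6 N at the lug, as expected. I'll continue along the arc.

Emit:
move_arm:
  motion:
    - [[-0.0058,-0.0014,0],[0,0,-0.085],-1]
    - [[-0.0058,-0.0014,0],[0,0,-0.085],-1]
    - [[-0.0058,-0.0014,0],[0,0,-0.085],-1]
    - [[-0.0058,-0.0014,0],[0,0,-0.085],-1]
    - [[-0.0058,-0.0014,0],[0,0,-0.085],-1]
    - [[-0.0058,-0.0014,0],[0,0,-0.085],-1]
    - [[-0.0058,-0.0014,0],[0,0,-0.085],-1]

```text
clock: 23.1
position: [0.5649, -0.2524, 0.0321]
ee_rot: [0.34, 0.94, 0.0, 0.001]
ft_force: [-0.5, 2.7, 0.7]
grip_width: -0.001
grasp_force: 1.0
```

Run:
```python
from plan import *
p,R=state();x=R.as_matrix()[:,0];y=np.arctan2(-x[1],-x[0]);a=y-TH+np.pi/2;print(p,a,tool(a,.017),manip.get_obs()["joint_pos"].round(2))
for aa in np.linspace(a,1.3,8)[1:]:
    q,yy=tool(aa,.017,z=p[2]);p,R=plan(p,R,q,yy,1)
```

```text
[ 0.56486591 -0.25240395  0.03205524] 0.8175107281390366 (array([ 0.56526545, -0.24877046,  0.03      ]), np.float64(-0.69428559865586)) [-0.12  0.56  0.6   1.71 -0.37  0.99  1.5 ]
[-0.003, 0.003, 0.0] [0.001, 0.001, -0.088] ; 
[-0.006, -0.001, -0.0] [-0.0, -0.0, -0.088] ; 
[-0.006, -0.001, 0.0] [0.0, 0.0, -0.088] ; 
[-0.006, -0.001, -0.0] [-0.0, -0.0, -0.088] ; 
[-0.006, -0.001, 0.0] [0.0, 0.0, -0.088] ; 
[-0.006, -0.001, 0.0] [0.0, 0.0, -0.088] ; 
[-0.006, -0.001, -0.0] [-0.0, -0.0, -0.088] ;
```

Emit:
move_arm:
  motion:
    - [[-0.004,0.002,0],[0,0,-0.088],-1]
    - [[-0.006,-0.0012,0],[0,0,-0.088],-1]
    - [[-0.006,-0.0012,0],[0,0,-0.088],-1]
    - [[-0.006,-0.0012,0],[0,0,-0.088],-1]
    - [[-0.006,-0.0012,0],[0,0,-0.088],-1]
    - [[-0.006,-0.0012,0],[0,0,-0.088],-1]
    - [[-0.006,-0.0012,0],[0,0,-0.088],-1]
    - [[0,0,0],[0,0,0],-1]

```text
clock: 23.9
position: [0.5897, -0.2707, 0.0319]
ee_rot: [0.106, 0.994, -0.001, 0.001]
ft_force: [0.5, 0.3, -0.6]
grip_width: 0.004
grasp_force: 0.0
```

Run:
```python
from plan import *
o=manip.get_obs();p,R=state();x=R.as_matrix()[:,0];y=np.arctan2(-x[1],-x[0]);a=y-TH+np.pi/2;print(p,a,tool(a,.017),o["joint_pos"].round(2))
ex=np.array([np.cos(TH),np.sin(TH)]);ey=np.array([-ex[1],ex[0]]);d=p[:2]-C;l=np.array([d@ex,d@ey])
# face centre: TCP - tool x *0.011 ; lug centre 17mm ahead
n=-np.array([x[0],x[1]]);q=d+.017*n;print("lug a est",np.arctan2(-(q@ey),-(q@ex)),np.hypot(*q))
```

```text
[ 0.58965482 -0.27071451  0.03191709] 1.2986272500281544 (array([ 0.58826817, -0.26900016,  0.03      ]), np.float64(-0.21316907676674224)) [-0.01  0.6   0.49  1.61 -0.32  1.01  1.94]
lug a est 1.3257249547687546 0.06340546225596379
```

Emit:
move_arm:
  motion:
    - [[-0.002,-0.0006,0],[0,0,-0.032],-1]
    - [[-0.002,-0.0006,0],[0,0,-0.032],-1]
    - [[0,0,0],[0,0,0],-1]

```text
clock: 24.2
position: [0.5921, -0.2715, 0.0311]
ee_rot: [0.082, 0.997, -0.001, 0.0]
ft_force: [-0.5, 0.1, 1.0]
grip_width: -0.0
grasp_force: 0.4
```

Emit:
move_arm:
  motion:
    - [[0.01,0,0],[0,0,0],-1]
    - [[0.03,0,0],[0,0,0],-1]
    - [[0.03,0,-0.03],[0,0,0],-1]
    - [[0.02,0.03,-0.05],[0,0,0],-1]
    - [[0.02,0.05,-0.03],[0,0,0],-1]
    - [[0,0.06,0],[0,0,0],-1]
    - [[0,0.06,0],[0,0,0],-1]
    - [[0,0.06,0],[0,0,0],-1]
    - [[0,0.06,0],[0,0,0],-1]
    - [[0,0.06,0],[0,0,0],-1]
    - [[0,0,0],[0,0,0],-1]

```text
clock: 25.3
position: [0.5572, 0.0314, 0.1129]
ee_rot: [0.077, 0.997, 0.001, -0.0]
ft_force: [0.7, 0.1, -0.8]
grip_width: 0.003
grasp_force: 0.0
```

Run:
```python
from plan import *
T=snap("top","pics/t6.png");T0=load('pics/top0.npz')
g=cv2.cvtColor(T["pixels"],7);print(g[178:214:2,386:440:2])
q=tool(1.4,0,r=.058,z=.06)[0];print("expected lug top px",proj(T,q),"z20",proj(T,[*q[:2],.02]))
D=cv2.absdiff(g,cv2.cvtColor(T0["pixels"],7))>25
print("lug old gone:",D[205:222,390:402].sum())
```

```text
[[ 77  74  74  74  75  76  88 122 140 141 140 140 139 140 139 139 138 138
  139 138 137 138 137 138 137 137 138]
 [ 73  77  82 100  92  82  75  78 118 139 140 140 141 139 139 140 138 138
  138 139 138 138 137 137 137 137 137]
 [ 79 136 165 167 166 153 114  76  75 118 138 138 138 138 138 138 138 137
  138 137 138 138 138 137 137 138 138]
 [142 169 169 169 169 168 165 107  73  78 131 139 139 138 139 138 138 138
  138 138 137 138 137 137 137 138 138]
 [170 170 170 169 170 168 168 160  76  72  94 136 137 138 140 139 138 138
  138 138 137 137 137 138 137 138 137]
 [169 169 169 168 167 166 166 164  98  64  75  89  93 119 139 137 138 138
  138 138 139 138 137 137 138 138 136]
 [168 168 169 168 168 167 165 166 101  54  65  83  86  87 115 134 119 125
  136 137 137 138 138 137 138 138 138]
 [168 167 167 166 165 165 164 163  89  52  54  76  76  79  85  78  79  77
   91 138 137 138 137 138 137 137 137]
 [162 169 169 168 168 167 167 150  61  53  54  75  76  76  75  66  75  74
   73 136 138 139 137 137 137 137 136]
 [110 159 165 166 166 164 147  84  52  53  59  60  64  63  64  56  54  60
  105 137
[... 354 characters left out ...]
4 135 137 137]
 [ 72  72  75  75  76  75  72  62  68  72  85  87  88  86  87  87  87  87
   88  87  86  88  86  88  91 112 119]
 [ 52  58  63  64  64  58  62  69  70  81  87  86  88  86  87  87  87  95
  118 113 114  95  89  88  87  88  93]
 [ 99  71  64  62  69  69  69  70  80  86  86  86  87  87  86  88  87 128
  137 138 137 135 133  96  90  91  96]
 [108 103  87  72  71  70  68  77  87  87  87  87  87  87  86  87 112 137
  137 136 137 138 137 135 135 135 134]
 [101 102 100  91  73  75  83  86  86  86  86  86  86  86  87 109 133 137
  137 137 137 137 137 136 137 137 137]]
expected lug top px (419.781059849079, 191.98270055824642) z20 (415.62622289836634, 195.7986183137939)
lug old gone: 60
```

Run:
```python
from plan import *
T=load('pics/t6.npz');g=cv2.cvtColor(T["pixels"],7);print(g[187:202,406:426])
ex=np.array([np.cos(TH),np.sin(TH)]);ey=np.array([-ex[1],ex[0]])
c=plane(T,392.7,189.3,.062)[:2]
for u,v in((419,193),(419,193.5),(419.5,192.5),(419,194)):
    d=plane(T,u,v,.06)[:2]-C;print(u,v,np.hypot(*d),np.arctan2(-(d@ey),-(d@ex)))
for a in(1.3,1.35,1.4):  # top-face corners expected
    print(a,[tuple(np.round(proj(T,tool(a,o,r=r,z=.06)[0]),1)) for r in(.051,.065) for o in(-.006,.006)])
```

```text
[[ 80 110 117 117 120 133 137 138 140 139 137 138 138 137 137 138 138 137
  138 137]
 [ 75  84  89  91  93 114 119 133 139 139 137 138 138 138 138 138 138 138
  138 138]
 [ 72  75  84  87  87  91  94 115 133 137 137 136 136 137 137 138 138 138
  138 137]
 [ 65  74  83  87  86  87  87  93 115 132 134 123 119 125 125 133 136 137
  137 137]
 [ 57  73  80  82  81  84  84  82  91 111 111  97  92  99  99 110 119 134
  137 137]
 [ 54  69  76  76  76  79  79  76  85  83  78  80  79  77  77  78  91 130
  138 137]
 [ 54  66  75  76  76  76  77  77  80  72  66  76  78  75  74  73  76 127
  136 138]
 [ 54  68  75  75  76  77  76  77  75  68  66  74  75  75  74  72  73 127
  136 138]
 [ 54  62  67  69  72  72  73  74  74  66  62  67  68  69  69  71  79 128
  137 138]
 [ 59  56  60  62  64  64  63  64  64  61  56  54  54  57  60  74 105 131
  137 138]
 [ 65  69  80  83  82  80  71  54  50  52  48  48  47  51  74 104 129 136
  138 138]
 [ 69  78  90  93  91  91  84  62  51  48  48  47  49  63 106 129 135 137
  138 138]
 [ 72  82  86  85  85  84  84  76  66  63  62  57  59  77 108 117 119 131
  135 
[... 164 characters left out ...]
   92  90]]
419 193 0.05651175488770939 1.3580375392295085
419 193.5 0.05663520609116958 1.3388807135265854
419.5 192.5 0.05747900254128681 1.3794232741528034
419 194 0.0567793103037305 1.3198186626452877
1.3 [(np.float64(416.7), np.float64(191.3)), (np.float64(415.8), np.float64(196.7)), (np.float64(423.1), np.float64(192.5)), (np.float64(422.2), np.float64(197.9))]
1.35 [(np.float64(416.7), np.float64(190.1)), (np.float64(416.1), np.float64(195.6)), (np.float64(423.2), np.float64(191.0)), (np.float64(422.6), np.float64(196.5))]
1.4 [(np.float64(416.7), np.float64(189.0)), (np.float64(416.4), np.float64(194.4)), (np.float64(423.2), np.float64(189.5)), (np.float64(422.9), np.float64(195.0))]
```

Run:
```python
from plan import *
da=.042;Rz=np.array([[np.cos(da),-np.sin(da)],[np.sin(da),np.cos(da)]])
f=C+Rz@(np.array([.5921,-.2715])-C)
p,R=state();x=R.as_matrix()[:,0];y=np.arctan2(-x[1],-x[0])
yaw=2*np.arctan2(.997,.080)-np.pi+da;n=np.array([np.cos(yaw),np.sin(yaw)]);print(p,y,yaw,f)
b=f-.025*n
p,R=plan(p,R,[.5,-.17,.113],yaw,5);p,R=plan(p,R,[*b,.09],yaw,3);p,R=plan(p,R,[*b,.031],yaw,2);p,R=plan(p,R,[*(f-.008*n),.031],yaw,2);p,R=plan(p,R,[*f,.031],yaw,3)
```

```text
[0.55689219 0.02740483 0.11289662] -0.1582821885097668 -0.11813834494534994 [ 0.59462111 -0.27253501]
[0.007, -0.054, -0.0] [0.0, -0.0, -0.01] ; [0.007, -0.054, -0.0] [0.0, -0.0, -0.01] ; [0.008, -0.054, -0.0] [0.0, -0.0, -0.01] ; [0.008, -0.054, -0.0] [0.0, -0.0, -0.01] ; [0.008, -0.054, -0.0] [0.0, -0.0, -0.01] ; 
[-0.036, -0.04, 0.01] [-0.0, 0.0, -0.0] ; [-0.036, -0.04, 0.01] [-0.0, 0.0, -0.0] ; [-0.036, -0.04, 0.01] [-0.0, 0.0, -0.0] ; 
[-0.0, 0.0, 0.039] [-0.0, -0.0, 0.0] ; [-0.0, 0.0, 0.039] [-0.0, -0.0, 0.0] ; 
[-0.011, 0.0, 0.0] [0.0, 0.0, 0.0] ; [-0.011, 0.0, 0.0] [0.0, 0.0, 0.0] ; 
[-0.004, -0.0, -0.0] [-0.0, -0.0, 0.0] ; [-0.004, -0.0, -0.0] [-0.0, -0.0, 0.0] ; [-0.004, -0.0, -0.0] [-0.0, -0.0, 0.0] ;
```

Emit:
move_arm:
  motion:
    - [[0.007,-0.054,0],[0,0,-0.01],-1]
    - [[0.007,-0.054,0],[0,0,-0.01],-1]
    - [[0.008,-0.054,0],[0,0,-0.01],-1]
    - [[0.008,-0.054,0],[0,0,-0.01],-1]
    - [[0.008,-0.054,0],[0,0,-0.01],-1]
    - [[-0.036,-0.04,0.01],[0,0,0],-1]
    - [[-0.036,-0.04,0.01],[0,0,0],-1]
    - [[-0.036,-0.04,0.01],[0,0,0],-1]
    - [[0,0,0],[0,0,0],-1]
    - [[0,0,0.039],[0,0,0],-1]
    - [[0,0,0.039],[0,0,0],-1]
    - [[0,0,0],[0,0,0],-1]

```text
clock: 26.55
position: [0.5649, -0.2713, 0.0289]
ee_rot: [0.063, 0.998, 0.0, -0.003]
ft_force: [-0.1, 1.1, 0.0]
grip_width: -0.002
grasp_force: 0.0
```

Run:
```python
from plan import *
p,R=state();print(p);yaw=-.118;n=np.array([np.cos(yaw),np.sin(yaw)]);f=np.array([.5946,-.2725])
p,R=plan(p,R,[*(f-.008*n),.031],yaw,2);p,R=plan(p,R,[*f,.031],yaw,3)
```

```text
[ 0.5648738  -0.27127545  0.02887095]
[-0.014, 0.002, -0.002] [0.0, -0.004, -0.005] ; [-0.014, 0.002, -0.001] [0.0, -0.004, -0.005] ; 
[-0.004, 0.0, 0.0] [-0.0, 0.0, -0.0] ; [-0.004, 0.0, 0.0] [-0.0, 0.0, -0.0] ; [-0.004, 0.0, 0.0] [-0.0, 0.0, -0.0] ;
```

Emit:
move_arm:
  motion:
    - [[-0.014,0.002,-0.002],[0,-0.004,-0.005],-1]
    - [[-0.014,0.002,-0.001],[0,-0.004,-0.005],-1]
    - [[-0.004,0,0],[0,0,0],-1]
    - [[-0.004,0,0],[0,0,0],-1]
    - [[-0.004,0,0],[0,0,0],-1]
    - [[0,0,0],[0,0,0],-1]
    - [[0,0,0],[0,0,0],-1]

```text
clock: 27.25
position: [0.5984, -0.2727, 0.0347]
ee_rot: [0.058, 0.998, -0.001, 0.003]
ft_force: [-0.6, -0.7, -1.3]
grip_width: -0.006
grasp_force: 0.0
```

Emit:
move_arm:
  motion:
    - [[0.01,0,0],[0,0,0],-1]
    - [[0.03,0,0],[0,0,0],-1]
    - [[0.03,0,-0.03],[0,0,0],-1]
    - [[0.02,0.03,-0.05],[0,0,0],-1]
    - [[0.02,0.05,-0.03],[0,0,0],-1]
    - [[0,0.06,0],[0,0,0],-1]
    - [[0,0.06,0],[0,0,0],-1]
    - [[0,0.06,0],[0,0,0],-1]
    - [[0,0.06,0],[0,0,0],-1]
    - [[0,0.06,0],[0,0,0],-1]
    - [[0,0,0],[0,0,0],-1]

```text
clock: 28.35
position: [0.5489, 0.0276, 0.1162]
ee_rot: [0.054, 0.999, 0.001, 0.003]
ft_force: [-0.3, 0.1, -1.7]
grip_width: -0.009
grasp_force: 0.0
```

Run:
```python
from plan import *
T=snap("top","pics/t7.png");T6=load('pics/t6.npz');T0=load('pics/top0.npz')
G=lambda c:cv2.cvtColor(c["pixels"],7);g=G(T);print(g[187:200,412:426])
# bystanders unchanged: memo/calc/highlighter/tape areas vs t0 ; packs
for n,(a,b,c,d) in dict(memo=(285,330,232,278),hl=(294,314,338,376),tape=(285,333,440,490)).items():
    print(n,(cv2.absdiff(g,G(T0))[a:b,c:d]>30).sum())
g4=G(load('pics/t4.npz'));print("packs vs t4",(cv2.absdiff(g,g4)[200:232,235:352]>30).sum())
```

```text
[[136 137 140 138 136 133 127 124 124 126 133 137 138 137]
 [119 132 137 136 122 114 101  97  97  98 114 133 137 138]
 [ 90 109 119 118  94  85  79  78  76  76  85 128 137 138]
 [ 78  81  89  88  72  76  77  76  73  71  74 116 134 137]
 [ 76  76  77  71  65  76  76  76  73  71  71 107 132 136]
 [ 75  76  74  69  64  71  71  70  69  68  77 117 134 137]
 [ 71  70  70  65  58  58  56  57  58  67  95 129 136 136]
 [ 62  58  57  56  51  49  47  50  66 100 121 134 137 138]
 [ 72  61  52  49  47  47  49  62 102 130 136 137 135 138]
 [ 90  82  69  59  57  57  58  80 123 135 136 134 122 133]
 [ 99  97  88  78  75  75  76  87 111 116 117 114  99 114]
 [ 95  95  91  88  85  85  86  87  90  91  91  90  88  90]
 [ 85  85  88  87  87  87  87  88  87  87  88  87  87  87]]
memo 185
hl 0
tape 1632
packs vs t4 2034
```

Run:
```python
from plan import *
p,R=state();print(p);p,R=plan(p,R,[.6475,-.2731,.116],-.08,9)
```

```text
[0.54867819 0.02369269 0.11620541]
[-0.019, -0.042, 0.0] [0.0, 0.001, -0.004] ; [-0.019, -0.042, 0.0] [0.0, 0.001, -0.004] ; [-0.019, -0.042, 0.0] [0.0, 0.001, -0.004] ; [-0.019, -0.042, 0.0] [0.0, 0.001, -0.004] ; [-0.019, -0.042, 0.0] [0.0, 0.001, -0.004] ; [-0.019, -0.042, 0.0] [0.0, 0.001, -0.004] ; [-0.019, -0.042, 0.0] [0.0, 0.001, -0.004] ; [-0.018, -0.043, 0.0] [0.0, 0.001, -0.004] ; [-0.018, -0.043, 0.0] [0.0, 0.001, -0.004] ;
```

Emit:
move_arm:
  motion:
    - [[-0.019,-0.042,0],[0,0.001,-0.004],-1]
    - [[-0.019,-0.042,0],[0,0.001,-0.004],-1]
    - [[-0.019,-0.042,0],[0,0.001,-0.004],-1]
    - [[-0.019,-0.042,0],[0,0.001,-0.004],-1]
    - [[-0.019,-0.042,0],[0,0.001,-0.004],-1]
    - [[-0.019,-0.042,0],[0,0.001,-0.004],-1]
    - [[-0.019,-0.042,0],[0,0.001,-0.004],-1]
    - [[-0.018,-0.043,0],[0,0.001,-0.004],-1]
    - [[-0.018,-0.043,0],[0,0.001,-0.004],-1]
    - [[0,0,0],[0,0,0],-1]
    - [[0,0,0],[0,0,0],-1]
    - [[0,0,0],[0,0,0],-1]

```text
clock: 29.6
position: [0.6451, -0.2761, 0.117]
ee_rot: [0.044, 0.999, -0.0, -0.001]
ft_force: [0.0, 0.2, 0.1]
grip_width: -0.003
grasp_force: 0.0
```

Emit:
move_arm:
  motion:
    - [[-0.002,0.003,0.02],[0,0,0],-1]
    - [[0,0,0.035],[0,0,0],-1]
    - [[0,0,0.035],[0,0,0],-1]
    - [[0,0,0.02],[0,0,0],-1]
    - [[0,0,0],[0,0,0],-1]
    - [[0,0,0],[0,0,0],-1]
    - [[0,0,0],[0,0,0],-1]

```text
clock: 30.3
position: [0.648, -0.2748, 0.0361]
ee_rot: [0.044, 0.999, -0.001, 0.001]
ft_force: [0.0, 1.1, 0.2]
grip_width: 0.003
grasp_force: 0.0
```

Emit:
move_arm:
  motion:
    - [[0.006,0,0],[0,0,0],-1]
    - [[0.006,0,0],[0,0,0],-1]
    - [[0.006,0,0],[0,0,0],-1]
    - [[0.004,0,0],[0,0,0],-1]
    - [[0.002,0,0],[0,0,0],-1]
    - [[0,0,0],[0,0,0],-1]
    - [[0,0,0],[0,0,0],-1]

```text
clock: 31.0
position: [0.6292, -0.2727, 0.0346]
ee_rot: [0.044, 0.999, -0.0, -0.001]
ft_force: [0.0, -0.5, 0.2]
grip_width: 0.001
grasp_force: 0.4
```

Emit:
move_arm:
  motion:
    - [[0.001,0,0],[0,0,0],-1]
    - [[0,0,0],[0,0,0],-1]
    - [[-0.01,0,0],[0,0,0],-1]
    - [[-0.012,0,0],[0,0,0],-1]
    - [[0,0,-0.04],[0,0,0],-1]
    - [[0,0,-0.05],[0,0,0],-1]
    - [[0,0,-0.05],[0,0,0],-1]
    - [[0.02,0.055,-0.02],[0,0,0],-1]
    - [[0.02,0.055,0],[0,0,0],-1]
    - [[0.02,0.055,0],[0,0,0],-1]
    - [[0.02,0.055,0],[0,0,0],-1]
    - [[0.02,0.055,0],[0,0,0],-1]

```text
clock: 32.2
position: [0.5884, -0.0602, 0.1546]
ee_rot: [0.044, 0.999, -0.0, -0.001]
ft_force: [0.8, -0.2, 0.9]
grip_width: -0.0
grasp_force: 0.0
```

Emit:
move_arm:
  motion:
    - [[0.02,0.055,0],[0,0,0],-1]
    - [[0.02,0.055,0],[0,0,0],-1]
    - [[0.02,0.055,0],[0,0,0],-1]
    - [[0.02,0.055,0],[0,0,0],-1]
    - [[0.02,0.055,0],[0,0,0],-1]
    - [[0.02,0.055,0],[0,0,0],-1]
    - [[0,0.05,0],[0,0,0],-1]
    - [[0,0.05,0],[0,0,0],-1]
    - [[0,0,0],[0,0,0],-1]
    - [[0,0,0],[0,0,0],-1]
    - [[0,0,0],[0,0,0],-1]

```text
clock: 33.3
position: [0.5279, 0.266, 0.1542]
ee_rot: [0.045, 0.999, -0.001, -0.001]
ft_force: [0.5, 0.2, 0.6]
grip_width: -0.0
grasp_force: 0.0
```

Run:
```python
from plan import *
T=snap("top","pics/t8.png");T0=load('pics/top0.npz');print(state()[0])
G=lambda c:cv2.cvtColor(c["pixels"],7);g=G(T);print(g[185:201,410:426])
for n,(a,b,c,d) in dict(memo=(285,330,232,278),calc=(280,336,283,326),hl=(294,314,338,376),tape=(285,333,440,490)).items():
    print(n,(cv2.absdiff(g,G(T0))[a:b,c:d]>30).sum())
h=cv2.cvtColor(T["pixels"],cv2.COLOR_RGB2HSV);m=cv2.inRange(h,(10,90,60),(25,255,255));m[:,:435]=0;m[:,495:]=0;m[:280]=0;m[335:]=0
k=cv2.findContours(m,0,1)[0];print("tape",cv2.minEnclosingCircle(max(k,key=cv2.contourArea)) if k else None)
g4=G(load('pics/t4.npz'));D=cv2.absdiff(g,g4)>30
print("packs vs t4",[D[200:232,a:b].sum() for a,b in((236,268),(275,315),(322,352))])
```

```text
[0.52794676 0.26577072 0.15427322]
[[148 147 147 147 149 148 147 147 147 146 146 147 147 147 146 146]
 [146 147 147 147 149 147 147 147 147 146 146 147 147 147 146 146]
 [127 142 145 147 149 148 146 146 147 146 147 146 146 146 146 146]
 [ 99 120 127 141 147 148 146 145 145 145 145 146 147 147 147 147]
 [ 93  96 100 122 142 147 143 136 135 133 134 142 145 146 147 147]
 [ 87  91  93 100 122 139 128 111 108 104 105 117 128 142 145 146]
 [ 82  86  91  89  94 112  98  89  85  83  82  83  95 128 144 146]
 [ 81  82  86  84  81  81  73  82  84  81  78  78  80 125 144 146]
 [ 82  82  81  83  81  75  69  82  82  81  78  76  80 134 145 147]
 [ 79  79  79  80  79  72  68  75  74  75  74  74  84 135 146 146]
 [ 69  70  71  71  72  67  60  60  61  61  64  73 101 139 145 147]
 [ 78  75  75  61  56  58  54  52  51  54  71 106 129 143 146 147]
 [101  98  96  74  56  54  51  52  52  67 106 135 144 146 147 147]
 [100  99 100  84  70  67  63  61  64  83 115 126 141 144 145 144]
 [ 91  90  91  90  86  85  82  82  83  91  96 100 120 124 125 125]
 [ 93  93  93  93  92  92  93  92  92  92  93  93  96  97  97  97]]
memo 38
calc 829
hl 711
tape 0
tape ((463.828857421875, 307.9429626464844), 23.58983039855957)
packs vs t4 [np.int64(0), np.int64(0), np.int64(0)]
```

```bash
python3 -c "
from workcell import order
print(order.hand_in())"
```

```text
the job is handed in; nothing more can be done
None
```

I filled both bays in order, turned the lock ring to about 1.40 rad (over the mark), and handed the job in at about 33 s; the checks below are from the camera and wrist force, as no verdict came back. Both packs moved back about 4 mm on release, as caught packs should, and then stayed put. Pack 2's last push reached about 17 N, above the 12 N guide (pack 3 about 13 N), and I could not read the board travel directly. I saw no sign of disturbing the other desk things, though something, probably the arm, changed the final picture over the calculator and highlighter, so those two could not be checked at the end.

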